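# Pack, close and book in a jar of spare fuses

### The arm

A 6-joint arm with a two-finger parallel gripper is mounted at the origin on the work surface. World frame = base frame: x ahead of the robot, y to its left, z up, the work surface at z = 0. Lengths are in m, angles in rad, forces in N, time in s.
With the tool pointing down it reaches from about 0.375 to 0.925 m from the base axis. Payload 5.7 kg.
Tool frame: the origin (TCP) lies midway between the tips of the shut fingers; the grasp point (between the pads) lies 19 mm behind it; y points along the fingers, z is the direction in which the jaws open and shut, and the axes are right-handed (so a half turn about y gives the same grasp; the last joint's range is limited). The gripper opens to 85 mm and grips with 20 to 120 N. Pads are 22 mm wide; open, the fingers measure 114 mm over their backs; the gripper's body (76 mm by 85 mm) begins 54 mm behind the grasp point. The pads swing forward as they close: fully open they stand 13 mm farther back than shut.
Start: joints at [1.175, 0.359, 1.51, -0, 1.272, -0.115], TCP at [0.166, 0.576, 0.196] pointing down, gripper open.
Joint ranges: [-2.97, 2.97], [-1.01, 2.36], [0.21, 2.38], [-0.96, 4.11], [0.2, 2.71], [-2.98, 2.98]. Speed limits (rad/s): [2.39, 2.39, 3.14, 3.14, 3.14, 3.14].

### API

Orientations are given as a unit quaternion [x, y, z, w].
In Python, from rig import read_state, read_camera, finish_job gives the robot as it stands.
- The arm moves only by the shell command python3 -m pendant 'ROWS'. ROWS is JSON, a list of rows, each a list of 7 numbers: the shift along the world's x, y, z each as a share of 0.2 m, from -1 to 1, then the turn, a rotation vector about the world's x, y, z each as a share of pi/2 rad, from -1 to 1, then the closure, from 0 (fully open) to 1 (shut). In form: [[tx, ty, tz, wx, wy, wz, gripper], ...]. A call has 1 to 12 rows; each row is the pose to reach, as a shift and turn from the pose commanded when the call began; what a row does not reach only later rows make up. A row lasts 1/10 s, in which the tool goes at most 50 mm and 8.59 degrees, less where a joint would pass 70% of its speed; a pose out of reach is approached as far as the arm can. A call with a number of a shift or a turn outside -1 to 1 is refused whole. A call with a gripper value outside its range is refused whole. The fingers move at their own pace and stop on an object; the grip force is fixed at half the most. Time passes only in rows, so rows that repeat a pose let the fingers close. It gives the time, the measured TCP pose, the force and the opening at its end, in the units of the state.
- read_state(): the state, without advancing time (a new reading comes with each control period).
- read_camera(name): name is "scene" or "top" or "wrist"; returns a dict with "color" (384x512x3 uint8, red, green, blue), "range_z" (384x512 float32, m along the optical axis (not along the pixel's ray), 0 where there is no reading), "fx", "fy", "cx", "cy" (pixels), "pose" (4x4, takes a point from camera to world coordinates); the wrist camera has in their place "T_tool_cam" (4x4, takes a point from camera to tool coordinates, whose origin is the TCP and whose axes are the tool frame's). Camera axes: x right, y down, z forward; pixel columns grow to the right and rows downward; lengths in m; the calibration is good to about 2 mm. The wrist camera is an equidistant fisheye: a pixel r from the principal point sees the ray r / f radians off the axis. A picture is of the moment at which its call begins: read the wrist's pose just before it.
- finish_job(): hands the job in, once; it reports no verdict.
The state is a dict: "t": time; "q": joint angles; "dq": joint speeds; "joint_torque": joint torques, N m; "tcp_pos": TCP position; "ee_rot": TCP orientation; "force": force on the tool from outside, world axes, zero at the start; "moment": the same for the moment, N m; "opening": finger opening in m.
Only numpy, scipy, OpenCV 4.12 (cv2) and the standard library are available. Lean on these libraries where they do the work, as an engineer would, in place of code of your own. Each camera call takes 0.05 s, during which the arm holds its last target. There are 200 camera calls.

### The job

Feed every fuse from the blue tray, one at a time, through the neck of the clear spares jar; then press the black lid straight down over the jar's two snap hooks until both sides have clicked and it lies flat on the neck. After that take the scanner from its pot, aim it squarely at the middle of the barcode label from about 8 cm and hold it still for two seconds, and stand the scanner back upright in its pot; leave the other things on the bench where they are.

Things in the scene. Friction and masses are not known exactly. Their poses are not given: they have to be found in the camera images.
- fuse1_center (a point): Centre (half-way up) of a white ceramic cartridge fuse with steel end caps: plain cylinder, 24 mm diameter, 76 mm long (its z), 70 g. It stands on end on the 4 mm floor of a low fixed blue tray (160 x 230 mm, rim 12 mm high), fuses 58 mm or more apart, centre to centre. 3 to 5 of the five alike fuses are there; None when absent.
- fuse2_center (a point): Centre (half-way up) of a white ceramic cartridge fuse with steel end caps: plain cylinder, 24 mm diameter, 76 mm long (its z), 70 g. It stands on end on the 4 mm floor of a low fixed blue tray (160 x 230 mm, rim 12 mm high), fuses 58 mm or more apart, centre to centre. 3 to 5 of the five alike fuses are there; None when absent.
- fuse3_center (a point): Centre (half-way up) of a white ceramic cartridge fuse with steel end caps: plain cylinder, 24 mm diameter, 76 mm long (its z), 70 g. It stands on end on the 4 mm floor of a low fixed blue tray (160 x 230 mm, rim 12 mm high), fuses 58 mm or more apart, centre to centre. 3 to 5 of the five alike fuses are there; None when absent.
- fuse4_center (a point): Centre (half-way up) of a white ceramic cartridge fuse with steel end caps: plain cylinder, 24 mm diameter, 76 mm long (its z), 70 g. It stands on end on the 4 mm floor of a low fixed blue tray (160 x 230 mm, rim 12 mm high), fuses 58 mm or more apart, centre to centre. 3 to 5 of the five alike fuses are there; None when absent.
- fuse5_center (a point): Centre (half-way up) of a white ceramic cartridge fuse with steel end caps: plain cylinder, 24 mm diameter, 76 mm long (its z), 70 g. It stands on end on the 4 mm floor of a low fixed blue tray (160 x 230 mm, rim 12 mm high), fuses 58 mm or more apart, centre to centre. 3 to 5 of the five alike fuses are there; None when absent.
- jar_mouth (a point): Centre of the mouth at the rim, 210 mm above the bench, of the fixed clear square jar: body 140 x 140 mm, top at 176 mm, then a round grey neck, inside 39 mm, outside 49 mm diameter, 34 mm long. x, y along the jar's sides, z up. A 28 mm high domed bump on its floor makes dropped fuses tip over, clear of the neck. Hooks flank the neck at y = +-40 mm, tips 26 mm above the rim; along x it is free.
- hook_a (a joint): Snap hook at the jar's y = +40 mm, hinged at the shoulder, 14 mm wide (x), stem 4 mm thick (y): 0 rad when straight, about 0.1 when bent to the neck as the lid passes its barb, back near 0 once clicked. The barb points away from the neck: top slopes from y = 38 mm, 26 mm above the rim, to y = 47 mm, 11 mm above; its catching underside is 7.5 mm above the rim.
- hook_b (a joint): The same hook at y = -40 mm, mirrored; same values. Pushing the lid over both hooks takes about 5 to 20 N in all.
- lid_grip (a point): Centre of the black lid's grip bar: 22 mm thick (lid x), 50 long (y), 42 high (z, up), on a plate 64 x 120 x 6 mm (x, y, z) whose underside is 27 mm below this point. Two windows, 22 mm in x, |y| = 31 to 43.5 mm, go over the jar's hooks, lid y along jar y, either way round. Home: plate lies on the neck's rim, this point 27 mm above the mouth, 1.5 mm play. Starts bar up on the bench; 120 g.
- scanner_grip (a point): Middle of the grip of a barcode scanner wand, 168 mm long, about 150 g, which stands upright and loosely in a steel pot. Its own z runs up along the wand, away from the window. The black grip is 30 mm (x) by 34 mm (y), from 48 mm below to 48 mm above this point.
- scanner_window (a point): The scanner's window, middle of the wand's lower end face, 120 mm below the grip point; the beam leaves along the wand's own -z. The grey head is 44 mm in diameter, 55 mm long. It reads when the label is 30 to 140 mm before the window, the beam meets it within 20 mm of its middle and 20 degrees of square-on, and the wand is still for a second.
- scanner: The scanner itself; origin at its window, z along the wand, away from the window.
- pot_floor (a point): Centre of the inner floor (5 mm above the bench) of the fixed round steel pot that is the scanner's holder: inner diameter 58 mm, outer 66 mm, rim 70 mm above the bench.
- label (a point): Middle of the kit's barcode label (66 x 86 mm white paper with black bars) on a fixed card stand on the bench, about 35 mm above the bench. z is the label's outward normal, which leans 22 degrees from straight up, towards its own front, roughly towards the robot.
- carton: Bystander: small cardboard carton, 70 x 90 x 50 mm, origin under its centre.
- tape: Bystander: grey roll of tape lying flat, 90 mm in diameter, 25 mm high, origin under its centre.
- screwdriver: Bystander: screwdriver lying on the bench behind the tray.
- socket_box: Bystander: white wall-socket box, 80 x 80 x 45 mm, origin under its centre.
Mind the look-alikes: they are no part of the job. Leave any green or yellow look-alike of the scanner alone. Leave any yellow look-alike of the part that bears fuse4_center alone.

How it is judged:
On the way, in this order (a step that is already met when the one before it is completed fails the run):
1. every fuse is inside the jar, below its neck (z of fuse1_center in the frame of jar_mouth between -0.21 and -0.06 m and x of fuse1_center in the frame of jar_mouth between -0.066 and 0.066 m and y of fuse1_center in the frame of jar_mouth between -0.066 and 0.066 m and z of fuse2_center in the frame of jar_mouth between -0.21 and -0.06 m and x of fuse2_center in the frame of jar_mouth between -0.066 and 0.066 m and y of fuse2_center in the frame of jar_mouth between -0.066 and 0.066 m and z of fuse3_center in the frame of jar_mouth between -0.21 and -0.06 m and x of fuse3_center in the frame of jar_mouth between -0.066 and 0.066 m and y of fuse3_center in the frame of jar_mouth between -0.066 and 0.066 m and z of fuse4_center in the frame of jar_mouth between -0.21 and -0.06 m and x of fuse4_center in the frame of jar_mouth between -0.066 and 0.066 m and y of fuse4_center in the frame of jar_mouth between -0.066 and 0.066 m and z of fuse5_center in the frame of jar_mouth between -0.21 and -0.06 m and x of fuse5_center in the frame of jar_mouth between -0.066 and 0.066 m and y of fuse5_center in the frame of jar_mouth between -0.066 and 0.066 m), for 0.2 s.
2. the lid is home on the neck with both hooks clicked (z of lid_grip in the frame of jar_mouth between 0.022 and 0.0305 m and horizontal distance between lid_grip and jar_mouth below 0.009 m and angle between lid_grip's own z axis and vertical below 0.07 rad and angle between the y axis of lid_grip and the y axis of jar_mouth, either way round below 0.35 rad and value of joint hook_a between -0.05 and 0.05 rad and value of joint hook_b between -0.05 and 0.05 rad), for 0.3 s.
3. the scanner is aimed at the label and held still for a second (z of label in the frame of scanner_window between -0.14 and -0.03 m and angle between the z axis of scanner_window and the z axis of label, either way round below 0.35 rad and x of label in the frame of scanner_window between -0.02 and 0.02 m and y of label in the frame of scanner_window between -0.02 and 0.02 m and linear speed of scanner below 0.03 m/s and angular speed of scanner below 0.25 rad/s), for 1 s.
At the end, for the whole second after the job is handed in: Every fuse inside the jar (centre 60 mm or more below the rim); lid on the neck within 3.5 mm of fully down, 9 mm of centre and 4 degrees of level, both hooks within 0.05 rad of straight; scanner at rest in its pot, window within 20 mm of the middle and 12 mm of the floor, leaning under 20 degrees (all of step 1 and all of step 2 and horizontal distance between scanner_window and pot_floor below 0.02 m and z of scanner_window in the frame of pot_floor below 0.012 m and angle between scanner_grip's own z axis and vertical below 0.35 rad and linear speed of scanner below 0.02 m/s); the robot touches nothing.
It fails at once if a bystander (carton, tape roll, screwdriver, socket box) is moved more than 30 mm (distance of any of carton, tape, screwdriver, socket_box from where it was at the start of the episode above 0.03 m).
Of fuse1, fuse2, fuse3, fuse4, fuse5 only 3 to 5 are there at a start; the rules pass over those that are not, and their reading is None.
At some moment in a run one of lid may be knocked a few centimetres aside while the robot is not near it.
It also fails if it takes over 210 s, if anything falls off the work surface, if the arm or the gripper's body presses on something with over 40 N, if the wrist force passes 120 N, or if a joint passes its speed limit or range.

## Working session

There is one attempt and no reset: what is moved stays moved. The work goes in short steps, Python scripts to look and compute and a shell command to move; the robot and the scene stay as the last step left them, time stands still between calls to the robot, and variables do not carry over. Pictures are saved under pics/ and viewed, about 12 in all and at most 16, crops included, and the job is handed in when it is done.

```bash
ls; mkdir -p pics; python3 - <<'E'
from rig import *
import cv2,numpy as np
s=read_state();print(s)
for n in ("scene","top"):
    c=read_camera(n);print(n,c["fx"],c["cx"],c["cy"],np.round(c["pose"],3).tolist())
    cv2.imwrite(f"pics/{n}0.png",c["color"][...,::-1])
    np.savez(f"pics/{n}0.npz",**c)
E
```

```text
pics
{'t': 0.0, 'q': array([ 1.17490974e+00,  3.59473544e-01,  1.51148363e+00,  3.37159754e-06,
        1.27248571e+00, -1.15101958e-01]), 'dq': array([-1.36090227e-03, -3.57317598e-04, -1.11610704e-03, -2.50695766e-05,
        7.67398995e-04,  6.95279301e-04]), 'joint_torque': array([-1.12070487e-03, -5.27623487e+01, -2.78616571e+01, -1.39691292e-04,
        1.32836733e-02,  1.26111207e-06]), 'tcp_pos': array([0.16597495, 0.57578778, 0.19535289]), 'ee_rot': array([ 0.70078197, -0.0991133 ,  0.09878045, -0.6995167 ]), 'force': array([ 0.13227712,  0.404152  , -0.40197528]), 'moment': array([-0.02149383, -0.0024656 ,  0.0328373 ]), 'opening': 0.08552685439794837}
scene 374.7274954725815 257.96275334093013 191.51976194402604 [[-0.661, 0.546, -0.515, 1.072], [0.751, 0.465, -0.469, 0.44], [-0.016, -0.696, -0.717, 0.86], [0.0, 0.0, 0.0, 1.0]]
top 418.2512023237346 260.2905086516669 181.28139798962033 [[-0.027, -0.995, 0.093, 0.443], [-1.0, 0.026, -0.007, -0.029], [0.004, -0.094, -0.996, 1.265], [0.0, 0.0, 0.0, 1.0]]
```

View pics/top0.png

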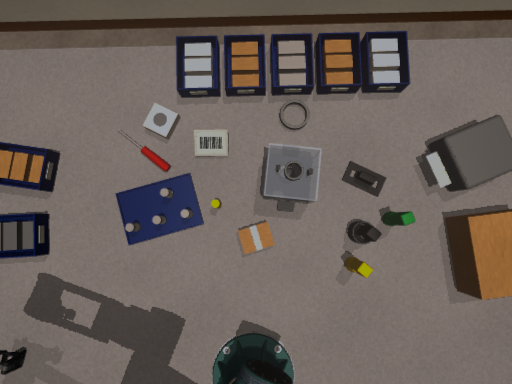

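View pics/scene0.png

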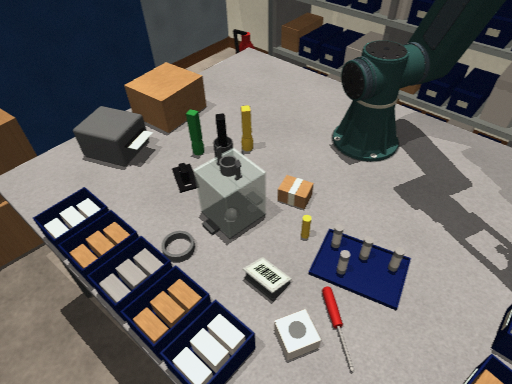

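Top view: 4 fuses in the tray at px (166,192), (130,228), (158,219) and (186,213), with a yellow decoy fuse at (216,203). The jar is at (291,172), the lid at (364,178), the label at (211,143), and the black scanner in its pot at (362,231), between green and yellow decoys. Next I'll get positions from the range data.

```bash
cat > h.py <<'E'
import numpy as np,cv2
from scipy.spatial.transform import Rotation as R
def cloud(c):
    z=c["range_z"].astype(float);v,u=np.mgrid[:z.shape[0],:z.shape[1]]
    p=np.stack([(u-c["cx"])/c["fx"]*z,(v-c["cy"])/c["fy"]*z,z],-1)
    P=c["pose"];w=p@P[:3,:3].T+P[:3,3];w[z==0]=np.nan;return w
def ray(c,u,v,zp):
    P=c["pose"];d=P[:3,:3]@np.array([(u-c["cx"])/c["fx"],(v-c["cy"])/c["fy"],1]);o=P[:3,3]
    return o+d*(zp-o[2])/d[2]
E
python3 - <<'E'
from h import *
c=dict(np.load("pics/top0.npz"));w=cloud(c);col=c["color"]
img=col[...,::-1]
# fuses: height 0.07-0.09 in tray region
def blobs(m,mn=8):
    n,l,st,ce=cv2.connectedComponentsWithStats(m.astype(np.uint8))
    for i in range(1,n):
        if st[i,4]>=mn:
            q=w[l==i];print(st[i,4],np.round(ce[i],1),np.round(np.nanmean(q,0),4),np.round(np.nanmin(q,0),3),np.round(np.nanmax(q,0),3))
roi=np.zeros(w.shape[:2],bool);roi[165:250,110:230]=1
print("fuse");blobs(roi&(w[...,2]>.065))
roi[:]=0;roi[130:215,255:330]=1
print("neck/hook");blobs(roi&(w[...,2]>.19));blobs(roi&(w[...,2]>.22))
print("jar");blobs(roi&(w[...,2]>.165)&(w[...,2]<.19))
roi[:]=0;roi[155:200,335:392]=1
print("lid");blobs(roi&(w[...,2]>.003)&(w[...,2]<.03));blobs(roi&(w[...,2]>.035))
roi[:]=0;roi[210:250,335:385]=1
print("pot");blobs(roi&(w[...,2]>.06)&(w[...,2]<.08));print("scanner");blobs(roi&(w[...,2]>.15))
print("label",w[143,211])
for n,(a,b,e,f) in dict(A=(135,215,255,395),B=(165,285,255,415)).items():pass
a=cv2.resize(img[140:285,255:415],None,fx=5,fy=5,interpolation=cv2.INTER_CUBIC)[:600]
b=cv2.resize(img[140:260,255:415],None,fx=5,fy=5,interpolation=cv2.INTER_CUBIC)
cv2.imwrite("pics/c1.png",b)
E
```

```text
fuse
65 [164.6 192.3] [0.5295 0.2358 0.0799] [0.519 0.225 0.069] [0.542 0.249 0.085]
58 [215.1 203.5] [0.4941 0.0934 0.0763] [0.484 0.082 0.07 ] [0.504 0.105 0.083]
64 [185.1 213.3] [0.4686 0.1784 0.0801] [0.458 0.167 0.065] [0.481 0.19  0.087]
65 [157.1 219.6] [0.4528 0.2574 0.0799] [0.443 0.247 0.066] [0.463 0.269 0.088]
72 [129.9 227.2] [0.4338 0.3339 0.0798] [0.423 0.323 0.067] [0.445 0.347 0.088]
neck/hook
139 [293.3 170.2] [ 0.5679 -0.1203  0.2079] [ 0.544 -0.145  0.19 ] [ 0.592 -0.097  0.215]
32 [277.9 167.8] [ 0.5724 -0.0802  0.229 ] [ 0.566 -0.085  0.192] [ 0.58  -0.075  0.238]
34 [310.  171.5] [ 0.5616 -0.1606  0.2237] [ 0.555 -0.166  0.193] [ 0.569 -0.156  0.239]
29 [277.9 167.4] [ 0.573  -0.0802  0.2314] [ 0.566 -0.085  0.224] [ 0.58  -0.075  0.238]
24 [310.5 170.8] [ 0.5624 -0.1609  0.2324] [ 0.555 -0.166  0.223] [ 0.569 -0.156  0.239]
jar
2475 [292.4 172. ] [ 0.567  -0.1206  0.1769] [ 0.49  -0.198  0.165] [ 0.646 -0.044  0.19 ]
lid
675 [363.2 179.2] [ 0.5588 -0.3482  0.0076] [ 0.507 -0.42   0.003] [ 0.615 -0.276  0.03 ]
8 [375.4 166.1] [ 0.5979 -0.3881  0.0041] [ 0.589 -0.393  0.003] [ 0.604 -0.384  0.006]
9 [337.8 169.1] [ 0.5918 -0.2733  0.004 ] [ 0.58  -0.277  0.003] [ 0.601 -0.268  0.006]
12 [389.2 171.8] [ 0.5797 -0.4294  0.0039] [ 0.573 -0.435  0.003] [ 0.585 -0.423  0.006]
10 [337.7 179.8] [ 0.5591 -0.2715  0.0049] [ 0.552 -0.279  0.003] [ 0.568 -0.266  0.009]
139 [367.1 177.3] [ 0.5602 -0.3495  0.0477] [ 0.541 -0.374  0.035] [ 0.579 -0.325  0.056]
pot
93 [359.8 232.4] [ 0.4015 -0.3153  0.0693] [ 0.369 -0.35   0.06 ] [ 0.434 -0.292  0.075]
20 [358.7 231.1] [ 0.4052 -0.312   0.0705] [ 0.388 -0.32   0.061] [ 0.42  -0.306  0.08 ]
scanner
180 [372.2 233.4] [ 0.4016 -0.3232  0.1708] [ 0.381 -0.346  0.151] [ 0.421 -0.305  0.178]
label [0.67593996 0.10683266 0.0367602 ]
```

View pics/c1.png

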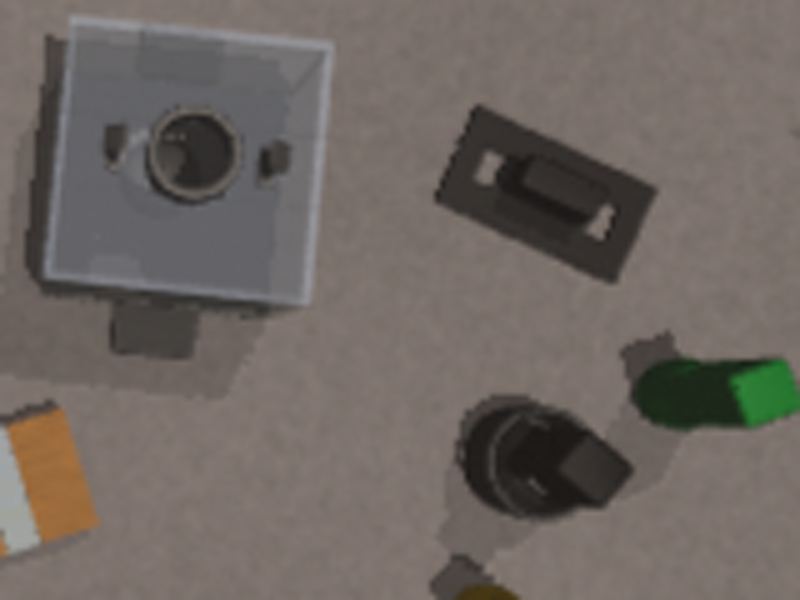

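Top crop: the neck is at crop px (195,153), with hooks to its left and right at (117,145) and (275,158), so jar y is roughly world y. The lid's long axis is tilted (window to window (488,168)→(600,222)), and the scanner leans in its pot at about (545,460). Measured sizes agree with the given ones: fuse tops at 0.080, rim at about 0.21, scanner top at about 0.175.

```bash
python3 - <<'E'
from h import *
from rig import *
s=read_state();M=R.from_quat(s["ee_rot"]).as_matrix();print(np.round(M,3))
zx=np.degrees(np.arctan2(M[1,2],M[0,2]));print("jaw yaw",zx, "jar x yaw",np.degrees(np.arctan2(-.0108,.0807)))
c=dict(np.load("pics/top0.npz"));w=cloud(c)
m=(w[...,2]>.20)&(w[...,2]<.215);m[:155]=0;m[190:]=0;m[:,:282]=0;m[:,304:]=0
v,u=np.nonzero(m);(cx,cy),r=cv2.minEnclosingCircle(np.stack([u,v],1).astype(np.float32));print("neck px",cx,cy,r,ray(c,cx,cy,.21))
s0=dict(np.load("pics/scene0.npz"));print(s0.keys())
W=cloud(s0)
m=(W[...,2]>.205)&(W[...,2]<.214)&(abs(W[...,0]-.568)<.03)&(abs(W[...,1]+.12)<.03)
print("neck scene",np.round((W[m].min(0)+W[m].max(0))/2,4),m.sum())
m=(W[...,2]>.077)&(W[...,2]<.083)&(W[...,0]>.38)&(W[...,0]<.57)&(W[...,1]>.14)&(W[...,1]<.38)
n,l=cv2.connectedComponents(m.astype(np.uint8))
for i in range(1,n):
    if (l==i).sum()>5:print("fuse scene",np.round((W[l==i].min(0)+W[l==i].max(0))/2,4),(l==i).sum())
for v,u in zip(*np.nonzero(np.zeros((1,1)))):pass
# lid axis
m=(w[...,2]>.003)&(w[...,2]<.06);m[:155]=0;m[200:]=0;m[:,:338]=0;m[:,390:]=0
g=c["color"].astype(int).max(-1)<75;m&=g
v,u=np.nonzero(m);pts=np.array([ray(c,a,b,.006)[:2] for a,b in zip(u,v)],np.float32);print("lid rect",cv2.minAreaRect(pts))
E
```

```text
[[ 0.961 -0.001  0.277]
 [-0.277 -0.002  0.961]
 [-0.    -1.    -0.002]]
jaw yaw 73.90915233123332 jar x yaw -7.622544890375709
neck px 293.46533203125 170.2803497314453 9.620376586914062 [ 0.56737866 -0.12053925  0.21      ]
dict_keys(['color', 'range_z', 'fx', 'fy', 'cx', 'cy', 'pose'])
neck scene [ 0.5722 -0.1229  0.2081] 77
fuse scene [0.4735 0.1783 0.0792] 48
fuse scene [0.457  0.2573 0.0791] 51
fuse scene [0.437  0.3346 0.0795] 60
fuse scene [0.534  0.2361 0.0792] 60
lid rect ((0.5610250234603882, -0.34981971979141235), (0.11886736005544662, 0.06463876366615295), 63.094200134277344)
```

```bash
python3 -m pendant '[[0.75,-0.7,0.25,0,0,-0.9,0],[0.75,-0.7,0.25,0,0,-0.9,0],[0.75,-0.7,0.25,0,0,-0.9,0],[0.75,-0.7,0.25,0,0,-0.9,0],[0.75,-0.7,0.25,0,0,-0.9,0.3],[0.75,-0.7,0.25,0,0,-0.9,0.3],[0.75,-0.7,0.25,0,0,-0.9,0.3],[0.75,-0.7,0.25,0,0,-0.9,0.3],[0.75,-0.7,0.25,0,0,-0.9,0.3],[0.75,-0.7,0.25,0,0,-0.9,0.3],[0.75,-0.7,0.25,0,0,-0.9,0.3]]' && python3 -m pendant '[[0.6,-0.51,-0.4,0,0,0,0.3],[0.6,-0.51,-0.4,0,0,0,0.3],[0.6,-0.51,-0.4,0,0,0,0.3],[0.6,-0.51,-0.4,0,0,0,0.3],[0.6,-0.51,-0.4,0,0,0,0.3],[0.6,-0.51,-0.4,0,0,0,0.3],[0.6,-0.51,-0.4,0,0,0,0.3]]'
python3 - <<'E'
from h import *
from rig import *
s=read_state();M=R.from_quat(s["ee_rot"]).as_matrix();print(s["tcp_pos"],np.degrees(np.arctan2(M[1,2],M[0,2])),s["q"],s["t"],s["opening"])
c=read_camera("wrist");np.savez("pics/w1.npz",p=s["tcp_pos"],M=M,**c);print({k:v for k,v in c.items() if k not in("color","range_z")})
cv2.imwrite("pics/w1.png",c["color"][...,::-1])
E
```

```text
t: 1.2
tcp_pos: [0.316, 0.4362, 0.2458]
ee_rot: [0.468, -0.53, 0.53, -0.468]
force: [-0.5, 0.3, 0.2]
opening: 0.0597
t: 1.9
tcp_pos: [0.4358, 0.3352, 0.1666]
ee_rot: [-0.468, 0.53, -0.529, 0.469]
force: [0.3, 1.3, 0.1]
opening: 0.0597
[0.43579139 0.33521532 0.16664702] -7.01574905532953 [5.29606085e-01 3.16347820e-01 1.65623277e+00 6.23357163e-04
 1.16868270e+00 6.51810169e-01] 1.9 0.05969064328272634
{'fx': 297.3186396354542, 'fy': 297.3186396354542, 'cx': 252.59399314814453, 'cy': 194.27534929609706, 'T_tool_cam': array([[-1.04877414e-03,  9.56561200e-01,  2.91529710e-01,
        -7.43976672e-02],
       [ 2.81964539e-04, -2.91529576e-01,  9.56561774e-01,
        -1.78595070e-01],
       [ 9.99999410e-01,  1.08541829e-03,  3.60323410e-05,
        -1.40422169e-04],
       [ 0.00000000e+00,  0.00000000e+00,  0.00000000e+00,
         1.00000000e+00]])}
```

View pics/w1.png

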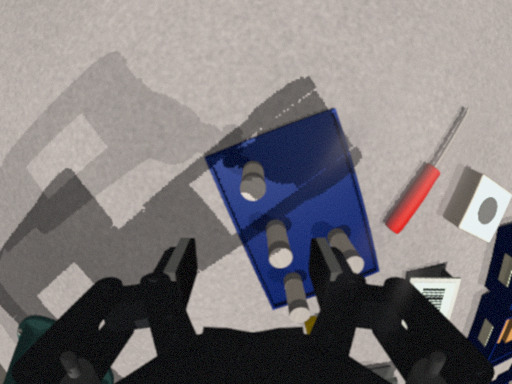

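The wrist view shows the first fuse (f4) at px (253,183) roughly between the fingers, and the other three at (280,245), (345,250) and (297,300). I'll measure the tops with wrist range.

```bash
cat >> h.py <<'E'
def wcloud(c,p,M):
    z=c["range_z"].astype(float);v,u=np.mgrid[:z.shape[0],:z.shape[1]]
    x=(u-c["cx"])/c["fx"];y=(v-c["cy"])/c["fy"];r=np.hypot(x,y)+1e-9
    t=np.tan(np.minimum(r,1.5))*z;q=np.stack([x/r*t,y/r*t,z],-1)
    T=c["T_tool_cam"];w=(q@T[:3,:3].T+T[:3,3])@M.T+p;w[z==0]=np.nan;return w
def wlook(name=None):
    from rig import read_state,read_camera
    s=read_state();M=R.from_quat(s["ee_rot"]).as_matrix();c=read_camera("wrist")
    if name:cv2.imwrite(f"pics/{name}.png",c["color"][...,::-1])
    return c,wcloud(c,s["tcp_pos"],M),s
def tops(w,lo,hi,box,mn=15):
    x0,x1,y0,y1=box
    m=(w[...,2]>lo)&(w[...,2]<hi)&(w[...,0]>x0)&(w[...,0]<x1)&(w[...,1]>y0)&(w[...,1]<y1)
    n,l=cv2.connectedComponents(m.astype(np.uint8))
    for i in range(1,n):
        q=w[l==i]
        if len(q)>=mn:print(len(q),"circ",np.round(cv2.minEnclosingCircle(q[:,:2].astype(np.float32)),4) if 0 else cv2.minEnclosingCircle(q[:,:2].astype(np.float32)),"mean",np.round(q.mean(0),4))
E
python3 - <<'E'
from h import *
c=dict(np.load("pics/w1.npz"));w=wcloud(c,c["p"],c["M"])
tops(w,.075,.088,(.4,.57,.14,.38))
E
```

```text
547 circ ((0.4353550374507904, 0.33519792556762695), 0.012279036454856396) mean [0.4356 0.3358 0.0807]
430 circ ((0.4548291862010956, 0.25907984375953674), 0.012914377264678478) mean [0.4545 0.2609 0.0805]
242 circ ((0.5332052707672119, 0.23906922340393066), 0.01229560375213623) mean [0.5342 0.2405 0.0803]
309 circ ((0.4709792733192444, 0.17997297644615173), 0.012838968075811863) mean [0.4704 0.1817 0.0802]
```

```bash
python3 -m pendant '[[0,0,-0.25,0,0,0,0.3],[0,0,-0.5,0,0,0,0.3],[0,0,-0.57,0,0,0,0.3],[0,0,-0.57,0,0,0,0.3],[0,0,-0.57,0,0,0,1],[0,0,-0.57,0,0,0,1],[0,0,-0.57,0,0,0,1],[0,0,-0.57,0,0,0,1],[0,0,-0.57,0,0,0,1]]' && python3 -m pendant '[[0,0,0.25,0,0,0,1],[0,0,0.5,0,0,0,1],[0,0,0.75,0,0,0,1],[0,0,1,0,0,0,1],[0,0,1,0,0,0,1]]'
```

```text
t: 2.85
tcp_pos: [0.4367, 0.3348, 0.0529]
ee_rot: [0.468, -0.53, 0.53, -0.469]
force: [0.2, -0.2, 0.2]
opening: 0.0001
t: 3.35
tcp_pos: [0.4405, 0.337, 0.2602]
ee_rot: [0.463, -0.529, 0.531, -0.473]
force: [-0.3, 0.3, -1.4]
opening: -0.0
```

Closed to zero, so the grasp missed. Looking again.

```bash
python3 - <<'E'
from h import *
c,w,s=wlook("w2");print(s["tcp_pos"],s["opening"])
tops(w,.075,.088,(.38,.57,.12,.40))
tops(w,.02,.06,(.38,.57,.12,.40))
E
```

```text
[0.44054692 0.33699625 0.26018396] -3.601624704480809e-05
305 circ ((0.4356441795825958, 0.33524367213249207), 0.012292653322219849) mean [0.4355 0.3358 0.0808]
272 circ ((0.45456427335739136, 0.25931891798973083), 0.012585306540131569) mean [0.4543 0.2601 0.0807]
240 circ ((0.5314212441444397, 0.2374972105026245), 0.012441271916031837) mean [0.5313 0.2385 0.0806]
83 circ ((0.47450730204582214, 0.18118566274642944), 0.012242836877703667) mean [0.4764 0.1842 0.0802]
78 circ ((0.4351568818092346, 0.3380442261695862), 0.011612948030233383) mean [0.4367 0.3448 0.0402]
151 circ ((0.4543609023094177, 0.2603457570075989), 0.011715334840118885) mean [0.4541 0.2683 0.0402]
178 circ ((0.5319425463676453, 0.2384229451417923), 0.01226121000945568) mean [0.5277 0.2458 0.0408]
88 circ ((0.4756150245666504, 0.1871441900730133), 0.00827185157686472) mean [0.4753 0.1892 0.0396]
```

View pics/w2.png

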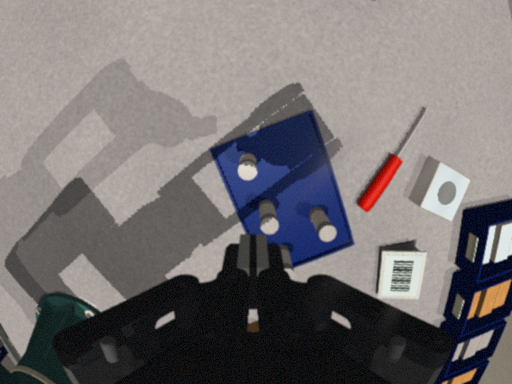

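```bash
python3 - <<'E'
from h import *
from rig import *
c,w,s=wlook();M=R.from_quat(s["ee_rot"]).as_matrix()
t=(w-s["tcp_pos"])@M
for v in range(232,330,6):
    print(v,[np.round(t[v,u]*1000,0).tolist() for u in (246,253,260)])
sc=read_camera("scene");W=cloud(sc)
T=(W-s["tcp_pos"])@M
m=(abs(T[...,0])<.06)&(abs(T[...,2])<.08)&(T[...,1]>-.10)&(W[...,2]>.1)
q=T[m]
for a in np.arange(-.1,.04,.01):
    k=q[(q[:,1]>a)&(q[:,1]<=a+.01)]
    if len(k):print(round(a,3),len(k),np.round(k.min(0)*1000),np.round(k.max(0)*1000))
cv2.imwrite("pics/s2.png",sc["color"][...,::-1])
E
```

```text
232 [[121.0, 255.0, -11.0], [119.0, 251.0, 1.0], [119.0, 251.0, 12.0]]
238 [[-11.0, -45.0, -3.0], [-11.0, -45.0, 0.0], [-11.0, -45.0, 4.0]]
244 [[-11.0, -52.0, -3.0], [-11.0, -51.0, 0.0], [-12.0, -53.0, 3.0]]
250 [[-11.0, -58.0, -3.0], [-11.0, -59.0, 0.0], [-11.0, -58.0, 3.0]]
256 [[-10.0, -62.0, -3.0], [-11.0, -64.0, 0.0], [-11.0, -64.0, 3.0]]
262 [[-11.0, -69.0, -3.0], [-11.0, -69.0, 0.0], [-11.0, -68.0, 3.0]]
268 [[-11.0, -74.0, -3.0], [-11.0, -73.0, 0.0], [-11.0, -73.0, 3.0]]
274 [[-12.0, -80.0, -3.0], [-8.0, -73.0, 0.0], [-11.0, -79.0, 3.0]]
280 [[-12.0, -84.0, -3.0], [-5.0, -73.0, 0.0], [-12.0, -85.0, 3.0]]
286 [[-10.0, -85.0, -3.0], [-2.0, -73.0, 0.0], [-12.0, -88.0, 3.0]]
292 [[-5.0, -83.0, -3.0], [1.0, -74.0, 0.0], [-9.0, -88.0, 3.0]]
298 [[-3.0, -84.0, -3.0], [5.0, -73.0, 0.0], [-3.0, -84.0, 3.0]]
304 [[-0.0, -84.0, -3.0], [7.0, -74.0, 0.0], [-1.0, -84.0, 3.0]]
310 [[4.0, -83.0, -3.0], [279.0, 254.0, 1.0], [3.0, -84.0, 3.0]]
316 [[7.0, -83.0, -3.0], [294.0, 254.0, 1.0], [6.0, -84.0, 3.0]]
322 [[8.0, -86.0, -3.0], [309.0, 254.0, 1.0], [7.0, -87.0, 3.0]]
328 [[7.0, -90.0, -3.0], [310.0, 237.0, 1.0], [8.0, -89.0, 3.0]]
-0.1 56 [ -14. -100.  -42.] [ 19. -90.  48.]
-0.09 52 [-11. -90. -36.] [ 13. -80.  40.]
-0.08 27 [-11. -80. -26.] [ 12. -73.  30.]
-0.07 17 [ -9. -68.  -5.] [  9. -60.  15.]
-0.06 49 [ -9. -60.  -7.] [ 13. -50.  15.]
-0.05 47 [ -9. -50.  -6.] [ 13. -40.  15.]
-0.04 21 [ -9. -40.  -5.] [ 13. -32.  11.]
```

View pics/s2.png

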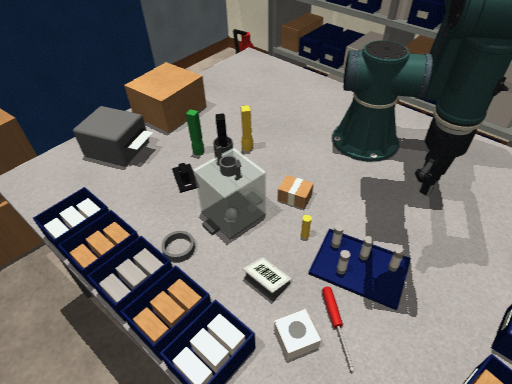

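Both cameras place the real finger tips about 38 mm behind the reported TCP, on a correct axis. The fuse measurements stay consistent at 0.0807 from two heights, so the fingers closed above the fuse. I'll work with tip = TCP − 38 mm along the tool and check it at the next grasp.

```bash
python3 -m pendant '[[0,0,0,0,0,0,0.3],[0,0,0,0,0,0,0.3],[0,0,0,0,0,0,0.3]]'; python3 - <<'E'
from h import *
c,w,s=wlook();M=R.from_quat(s["ee_rot"]).as_matrix()
print(s["tcp_pos"],np.round(M,3).tolist(),s["opening"],s["force"])
tops(w,.075,.088,(.38,.5,.3,.38))
t=(w-s["tcp_pos"])@M
m=(abs(t[...,0])<.02)&(t[...,1]>-.1)&(t[...,1]<.05)&(abs(t[...,2])<.06)
q=t[m];print("finger tips y",np.sort(q[:,1])[-30:].round(3), "z range",q[:,2].min(),q[:,2].max())
E
```

```text
t: 3.8
tcp_pos: [0.4356, 0.3341, 0.2508]
ee_rot: [-0.469, 0.53, -0.53, 0.467]
force: [0.8, 0.3, -1.1]
opening: 0.0435
[0.43561276 0.33406045 0.25079562] [[-0.123, -0.002, 0.992], [-0.992, -0.001, -0.123], [0.002, -1.0, -0.002]] 0.04350763524756454 [ 0.80996913  0.27127237 -1.09760876]
322 circ ((0.4355039894580841, 0.33528703451156616), 0.012152517214417458) mean [0.4354 0.3357 0.0808]
finger tips y [-0.04  -0.04  -0.04  -0.04  -0.04  -0.04  -0.04  -0.04  -0.039 -0.039
 -0.039 -0.039 -0.039 -0.039 -0.039 -0.039 -0.039 -0.039 -0.039 -0.039
 -0.038 -0.038 -0.038 -0.038 -0.038 -0.038 -0.038 -0.038 -0.038 -0.037] z range -0.05727939214830885 0.05710356131243233
```

```bash
python3 -m pendant '[[0,0.005,-0.25,0,0,0,0.3],[0,0.005,-0.5,0,0,0,0.3],[0,0.005,-0.75,0,0,0,0.3],[0,0.005,-0.9,0,0,0,0.3],[0,0.005,-0.9,0,0,0,0.3]]' && python3 -m pendant '[[0,0,-0.15,0,0,0,0.3],[0,0,-0.29,0,0,0,0.3],[0,0,-0.29,0,0,0,0.3],[0,0,-0.29,0,0,0,1],[0,0,-0.29,0,0,0,1],[0,0,-0.29,0,0,0,1],[0,0,-0.29,0,0,0,1],[0,0,-0.29,0,0,0,1]]'
```

```text
t: 4.35
tcp_pos: [0.4325, 0.3332, 0.0677]
ee_rot: [-0.472, 0.531, -0.529, 0.465]
force: [-0.2, -1.3, -0.2]
opening: 0.0596
t: 5.15
tcp_pos: [0.4378, 0.3364, 0.0163]
ee_rot: [0.467, -0.53, 0.53, -0.469]
force: [-1.3, -0.2, 5.7]
opening: 0.0221
```

```bash
python3 -m pendant '[[0,0,0.25,0,0,0,1],[0,0,0.5,0,0,0,1],[0,0,0.75,0,0,0,1],[0,0,1,0,0,0,1],[0,0,1,0,0,0,1]]' && python3 -m pendant '[[0.08,-0.22,0.2,0,0,0,1],[0.16,-0.44,0.4,0,0,0,1],[0.24,-0.66,0.4,0,0,0,1],[0.32,-0.88,0.4,0,0,0,1],[0.35,-0.95,0.4,0,0,0,1],[0.35,-0.95,0.4,0,0,0,1]]' && python3 -m pendant '[[0.08,-0.22,0,0,0,0,1],[0.16,-0.44,0,0,0,0,1],[0.24,-0.66,0,0,0,0,1],[0.32,-0.88,0,0,0,0,1],[0.32,-0.95,0,0,0,0,1],[0.32,-0.95,0,0,0,0,1]]' && python3 -m pendant '[[0,-0.2,0,0,0,0,1],[0,-0.38,0,0,0,0,1],[0,-0.38,0,0,0,0,1],[0,-0.38,0,0,0,0,1]]'; python3 - <<'E'
from h import *
c,w,s=wlook("w3");M=R.from_quat(s["ee_rot"]).as_matrix()
print(s["tcp_pos"],np.degrees(np.arctan2(M[1,2],M[0,2])),s["opening"],s["q"])
np.savez("pics/w3.npz",w=w,p=s["tcp_pos"],M=M)
tops(w,.2,.217,(.53,.61,-.16,-.08));print("hooks");tops(w,.222,.245,(.53,.61,-.18,-.06),5)
E
```

```text
t: 5.65
tcp_pos: [0.441, 0.3384, 0.2232]
ee_rot: [0.463, -0.529, 0.531, -0.474]
force: [0.9, 0.4, -1.2]
opening: 0.0223
t: 6.25
tcp_pos: [0.5075, 0.1421, 0.2948]
ee_rot: [0.467, -0.53, 0.532, -0.467]
force: [-0.5, 1.3, -0.7]
opening: 0.0223
t: 6.85
tcp_pos: [0.57, -0.0456, 0.2938]
ee_rot: [-0.468, 0.531, -0.53, 0.467]
force: [0.2, 0.1, -0.7]
opening: 0.0224
t: 7.25
tcp_pos: [0.5698, -0.1189, 0.2941]
ee_rot: [-0.468, 0.53, -0.529, 0.468]
force: [-0.6, 0.5, -1.2]
opening: 0.0224
[ 0.56978587 -0.1189267   0.2941161 ] -7.091883332381304 0.02235026618418604 [-3.25292097e-01  2.61629404e-01  1.40907488e+00  1.24559243e-03
  1.47186599e+00 -2.01638515e-01]
781 circ ((0.569641649723053, -0.12093205004930496), 0.024480385705828667) mean [ 0.5707 -0.1157  0.2094]
hooks
296 circ ((0.575194239616394, -0.08026213198900223), 0.008930559270083904) mean [ 0.5751 -0.0799  0.231 ]
```

View pics/w3.png

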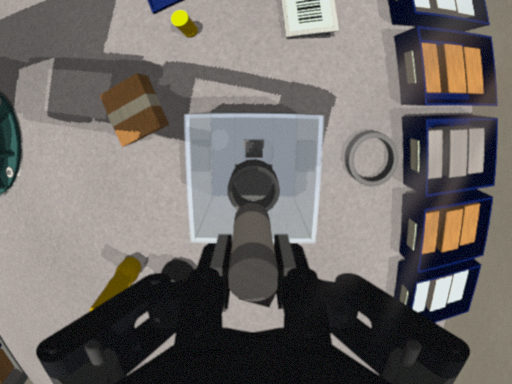

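The wrist view shows the fuse held upright at px (253,255), with the open neck at (254,185), the near hook at (255,148), and the jar square to the image. The neck fit gives (0.5696,-0.1209) and radius 24.5 mm, which is right.

```bash
python3 - <<'E'
from h import *
d=np.load("pics/w3.npz");t=(d["w"]-d["p"])@d["M"]
for a in np.arange(-.09,.03,.01):
    m=(abs(t[...,0])<.03)&(abs(t[...,2])<.014)&(t[...,1]>a)&(t[...,1]<=a+.01)
    q=t[m]
    if len(q):print(round(a,2),len(q),"x",np.round(np.percentile(q[:,0],[2,50])*1000,1),"z",np.round([q[:,2].min()*1000,q[:,2].max()*1000],1),"ymax",q[:,1].max().round(4))
E
```

```text
-0.09 268 x [-12.7  -7.8] z [-14.  14.] ymax -0.08
-0.08 647 x [-11.5  -3.4] z [-14.  14.] ymax -0.07
-0.07 2230 x [-11.2  -1.5] z [-14.  14.] ymax -0.0601
-0.06 633 x [-11.4  -9.8] z [-14.  14.] ymax -0.0501
-0.05 461 x [-11.6  -9.9] z [-14.   13.9] ymax -0.0401
-0.04 315 x [-10.6  -8.9] z [-11.6  12.9] ymax -0.03
-0.03 252 x [-10.5  -8.9] z [-12.2  11. ] ymax -0.0201
-0.02 221 x [-10.3  -8.8] z [-12.  11.] ymax -0.0101
-0.01 214 x [-10.6  -9. ] z [-12.7  11. ] ymax -0.0001
-0.0 165 x [-10.7  -9.1] z [-12.7  10.8] ymax 0.01
0.01 23 x [-10.5  -9.2] z [-11.4   9.7] ymax 0.012
```

```bash
python3 -m pendant '[[0,-0.005,-0.2,0,0,0,1],[0,-0.005,-0.3,0,0,0,1],[0,-0.005,-0.4,0,0,0,1],[0,-0.005,-0.5,0,0,0,1],[0,-0.005,-0.56,0,0,0,1],[0,-0.005,-0.56,0,0,0,1],[0,-0.005,-0.56,0,0,0,1]]' && python3 -m pendant '[[0,0,0,0,0,0,0.3],[0,0,0,0,0,0,0.3],[0,0,0,0,0,0,0.3],[0,0,0,0,0,0,0.3],[0,0,0.2,0,0,0,0.3],[0,0,0.45,0,0,0,0.3],[0,0,0.56,0,0,0,0.3],[0,0,0.56,0,0,0,0.3]]'; python3 - <<'E'
from h import *
c,w,s=wlook("w4");M=R.from_quat(s["ee_rot"]).as_matrix()
print(s["tcp_pos"],s["opening"],s["t"])
from rig import *
sc=read_camera("scene");a=sc["color"][130:260,150:310,::-1];cv2.imwrite("pics/s4.png",cv2.resize(a,None,fx=4,fy=4))
E
```

```text
t: 8.0
tcp_pos: [0.5706, -0.1207, 0.1827]
ee_rot: [0.468, -0.53, 0.53, -0.469]
force: [-0.0, 0.1, -1.6]
opening: 0.0225
t: 8.8
tcp_pos: [0.5729, -0.1225, 0.2989]
ee_rot: [0.467, -0.527, 0.533, -0.47]
force: [0.1, -1.1, -0.2]
opening: 0.0598
[ 0.57287617 -0.12248946  0.29889341] 0.05981513114401938 8.8
```

View pics/s4.png

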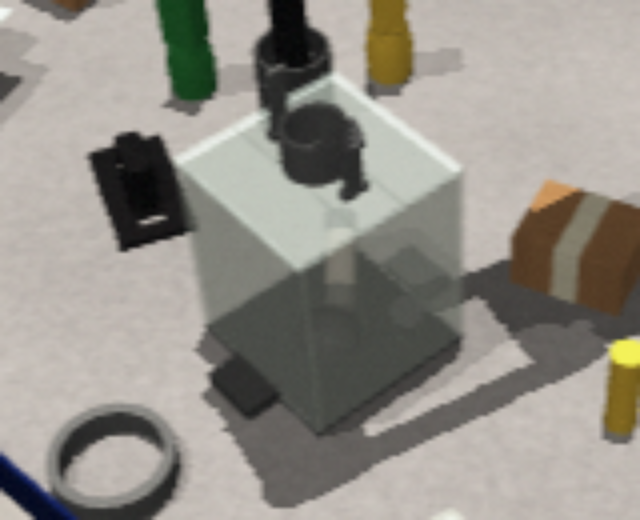

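The fuse is in the jar, seen at crop px (340,260). Next is f3.

```bash
python3 -m pendant '[[-0.06,0.22,0,0,0,0,0.3],[-0.13,0.44,0,0,0,0,0.3],[-0.2,0.66,0,0,0,0,0.3],[-0.27,0.88,0,0,0,0,0.3],[-0.3,0.945,0,0,0,0,0.3],[-0.3,0.945,0,0,0,0,0.3]]' && python3 -m pendant '[[-0.06,0.22,0,0,0,0,0.3],[-0.13,0.44,0,0,0,0,0.3],[-0.2,0.66,0,0,0,0,0.3],[-0.27,0.88,0,0,0,0,0.3],[-0.275,0.95,0,0,0,0,0.3],[-0.275,0.95,0,0,0,0,0.3],[-0.275,0.95,0,0,0,0,0.3]]' && python3 -m pendant '[[0,0,-0.25,0,0,0,0.3],[0,0,-0.5,0,0,0,0.3],[0,0,-0.75,0,0,0,0.3],[0,0,-1,0,0,0,0.3],[0,0,-1,0,0,0,0.3],[0,0,-1,0,0,0,0.3]]' && python3 -m pendant '[[0,0,-0.2,0,0,0,0.3],[0,0,-0.41,0,0,0,0.3],[0,0,-0.41,0,0,0,0.3],[0,0,-0.41,0,0,0,0.3],[0,0,-0.41,0,0,0,1],[0,0,-0.41,0,0,0,1],[0,0,-0.41,0,0,0,1],[0,0,-0.41,0,0,0,1],[0,0,-0.41,0,0,0,1],[0,0,-0.41,0,0,0,1]]'
```

```text
t: 9.5
tcp_pos: [0.5082, 0.0691, 0.2926]
ee_rot: [-0.47, 0.53, -0.528, 0.468]
force: [0.6, -0.8, 0.2]
opening: 0.0596
t: 10.2
tcp_pos: [0.456, 0.256, 0.2934]
ee_rot: [0.469, -0.53, 0.53, -0.467]
force: [-0.3, -0.8, -0.5]
opening: 0.0597
t: 10.8
tcp_pos: [0.4556, 0.2559, 0.0943]
ee_rot: [-0.468, 0.531, -0.53, 0.467]
force: [1.1, -0.4, 0.4]
opening: 0.0599
t: 11.8
tcp_pos: [0.4569, 0.2583, 0.0145]
ee_rot: [0.467, -0.529, 0.53, -0.469]
force: [-1.8, -0.3, 11.6]
opening: 0.0225
```

```bash
python3 -m pendant '[[0,0,0.25,0,0,0,1],[0,0,0.5,0,0,0,1],[0,0,0.75,0,0,0,1],[0,0,1,0,0,0,1],[0,0,1,0,0,0,1]]' && python3 -m pendant '[[0.06,-0.22,0.2,0,0,0,1],[0.13,-0.44,0.4,0,0,0,1],[0.2,-0.66,0.4,0,0,0,1],[0.26,-0.88,0.4,0,0,0,1],[0.287,-0.95,0.4,0,0,0,1],[0.287,-0.95,0.4,0,0,0,1]]' && python3 -m pendant '[[0.06,-0.22,0,0,0,0,1],[0.13,-0.44,0,0,0,0,1],[0.2,-0.66,0,0,0,0,1],[0.26,-0.88,0,0,0,0,1],[0.287,-0.95,0,0,0,0,1],[0.287,-0.95,0,0,0,0,1],[0.287,-0.95,0,0,0,0,1],[0.287,-0.95,0,0,0,0,1]]'; cat >> h.py <<'E'
def held():
    c,w,s=wlook();M=R.from_quat(s["ee_rot"]).as_matrix();t=(w-s["tcp_pos"])@M
    m=(abs(t[...,0])<.03)&(abs(t[...,2])<.016)&(t[...,1]>-.03)&(t[...,1]<.02);q=t[m]
    f=s["tcp_pos"]+M@np.array([np.percentile(q[:,0],2)+.0115,0,(q[:,2].min()+q[:,2].max())/2])
    print("tcp",s["tcp_pos"].round(4),"t",s["t"],"open",s["opening"],"fuse axis xy",f[:2].round(4),"bottom z",(s["tcp_pos"][2]-q[:,1].max()).round(4))
    tops(w,.2,.217,(.53,.61,-.16,-.08))
E
python3 -c "
from h import *
held()"
```

```text
t: 12.3
tcp_pos: [0.4602, 0.2596, 0.2206]
ee_rot: [0.463, -0.528, 0.532, -0.473]
force: [0.7, -1.0, 1.3]
opening: 0.0225
t: 12.9
tcp_pos: [0.5134, 0.0643, 0.2924]
ee_rot: [0.467, -0.53, 0.531, -0.467]
force: [0.4, 0.8, -1.3]
opening: 0.0226
t: 13.7
tcp_pos: [0.5695, -0.1206, 0.2921]
ee_rot: [-0.469, 0.53, -0.529, 0.469]
force: [-0.8, 0.6, -0.8]
opening: 0.0222
tcp [ 0.5695 -0.1206  0.2921] t 13.7 open 0.02218980591433804 fuse axis xy [ 0.5691 -0.1193] bottom z 0.2815
789 circ ((0.5697106122970581, -0.12102822959423065), 0.024493947625160217) mean [ 0.5705 -0.1153  0.2094]
```

```bash
python3 -m pendant '[[0,-0.006,-0.2,0,0,0,1],[0,-0.006,-0.3,0,0,0,1],[0,-0.006,-0.4,0,0,0,1],[0,-0.006,-0.5,0,0,0,1],[0,-0.006,-0.55,0,0,0,1],[0,-0.006,-0.55,0,0,0,1],[0,-0.006,-0.55,0,0,0,1]]' && python3 -m pendant '[[0,0,0,0,0,0,0.3],[0,0,0,0,0,0,0.3],[0,0,0,0,0,0,0.3],[0,0,0,0,0,0,0.3],[0,0,0.2,0,0,0,0.3],[0,0,0.45,0,0,0,0.3],[0,0,0.55,0,0,0,0.3],[0,0,0.55,0,0,0,0.3]]' && python3 -m pendant '[[-0.02,0.22,0,0,0,0,0.3],[-0.04,0.44,0,0,0,0,0.3],[-0.06,0.66,0,0,0,0,0.3],[-0.08,0.88,0,0,0,0,0.3],[-0.092,0.9,0,0,0,0,0.3],[-0.092,0.9,0,0,0,0,0.3]]' && python3 -m pendant '[[-0.02,0.22,0,0,0,0,0.3],[-0.04,0.44,0,0,0,0,0.3],[-0.06,0.66,0,0,0,0,0.3],[-0.08,0.88,0,0,0,0,0.3],[-0.092,0.9,0,0,0,0,0.3],[-0.092,0.9,0,0,0,0,0.3],[-0.092,0.9,0,0,0,0,0.3]]'; python3 - <<'E'
from h import *
from rig import *
c,w,s=wlook();print(s["tcp_pos"],s["t"]);tops(w,.075,.088,(.42,.57,.14,.38))
sc=read_camera("scene");a=sc["color"][130:260,150:310,::-1];cv2.imwrite("pics/s5.png",cv2.resize(a,None,fx=4,fy=4))
E
```

```text
t: 14.45
tcp_pos: [0.5705, -0.1233, 0.1829]
ee_rot: [0.468, -0.53, 0.53, -0.468]
force: [0.5, 0.5, -0.5]
opening: 0.0224
t: 15.25
tcp_pos: [0.5726, -0.1246, 0.2967]
ee_rot: [0.467, -0.527, 0.532, -0.47]
force: [-0.4, 0.6, -0.4]
opening: 0.0597
t: 15.85
tcp_pos: [0.5506, 0.0573, 0.2911]
ee_rot: [-0.469, 0.53, -0.529, 0.468]
force: [-0.2, -0.1, -0.5]
opening: 0.0596
t: 16.55
tcp_pos: [0.5336, 0.2345, 0.2917]
ee_rot: [0.468, -0.53, 0.53, -0.467]
force: [-1.0, -0.9, -0.2]
opening: 0.0597
[0.53364185 0.23445502 0.29168269] 16.55
264 circ ((0.5316365361213684, 0.23701271414756775), 0.01222507655620575) mean [0.5319 0.2373 0.0808]
231 circ ((0.47018396854400635, 0.17932091653347015), 0.012276927940547466) mean [0.4709 0.18   0.0807]
```

View pics/s5.png

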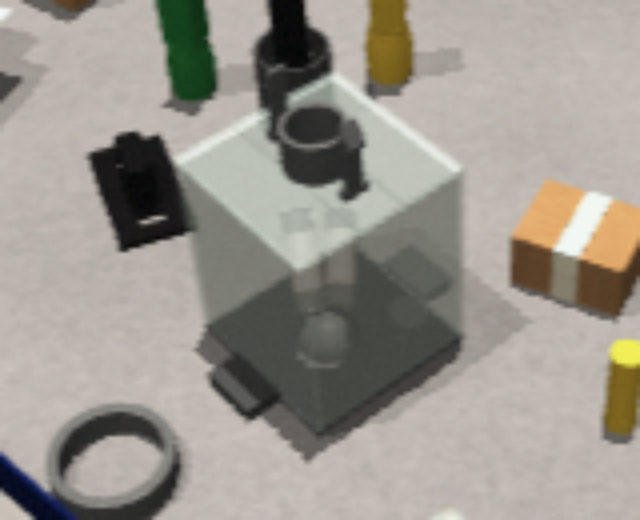

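The jar holds two fuses, seen at crop px (297,250) and (340,250), below the neck. The bench is otherwise unchanged. On to f1.

```bash
python3 -m pendant '[[-0.01,0.012,-0.25,0,0,0,0.3],[-0.01,0.012,-0.5,0,0,0,0.3],[-0.01,0.012,-0.75,0,0,0,0.3],[-0.01,0.012,-1,0,0,0,0.3],[-0.01,0.012,-1,0,0,0,0.3],[-0.01,0.012,-1,0,0,0,0.3]]' && python3 -m pendant '[[0,0,-0.2,0,0,0,0.3],[0,0,-0.385,0,0,0,0.3],[0,0,-0.385,0,0,0,0.3],[0,0,-0.385,0,0,0,0.3],[0,0,-0.385,0,0,0,1],[0,0,-0.385,0,0,0,1],[0,0,-0.385,0,0,0,1],[0,0,-0.385,0,0,0,1],[0,0,-0.385,0,0,0,1]]' && python3 -m pendant '[[0,0,0.25,0,0,0,1],[0,0,0.5,0,0,0,1],[0,0,0.75,0,0,0,1],[0,0,1,0,0,0,1],[0,0,1,0,0,0,1]]' && python3 -m pendant '[[0.02,-0.22,0.2,0,0,0,1],[0.04,-0.44,0.39,0,0,0,1],[0.06,-0.66,0.39,0,0,0,1],[0.08,-0.88,0.39,0,0,0,1],[0.095,-0.895,0.39,0,0,0,1],[0.095,-0.895,0.39,0,0,0,1]]' && python3 -m pendant '[[0.02,-0.22,0,0,0,0,1],[0.04,-0.44,0,0,0,0,1],[0.06,-0.66,0,0,0,0,1],[0.08,-0.88,0,0,0,0,1],[0.095,-0.895,0,0,0,0,1],[0.095,-0.895,0,0,0,0,1],[0.095,-0.895,0,0,0,0,1],[0.095,-0.895,0,0,0,0,1]]';python3 -c "
from h import *
held()"
```

```text
t: 17.25
tcp_pos: [0.5313, 0.2376, 0.0924]
ee_rot: [-0.468, 0.531, -0.53, 0.467]
force: [0.5, -0.1, 0.5]
opening: 0.06
t: 18.15
tcp_pos: [0.533, 0.2393, 0.0175]
ee_rot: [0.467, -0.529, 0.53, -0.469]
force: [-1.2, -0.0, 10.2]
opening: 0.0223
t: 18.65
tcp_pos: [0.5364, 0.2404, 0.2242]
ee_rot: [0.463, -0.528, 0.532, -0.473]
force: [0.9, 0.1, -0.8]
opening: 0.0223
t: 19.25
tcp_pos: [0.5503, 0.0584, 0.2931]
ee_rot: [-0.467, 0.531, -0.531, 0.467]
force: [0.6, 0.2, -0.9]
opening: 0.0225
t: 20.05
tcp_pos: [0.5691, -0.1172, 0.293]
ee_rot: [-0.469, 0.53, -0.529, 0.469]
force: [0.3, -0.3, -1.1]
opening: 0.0223
tcp [ 0.5691 -0.1172  0.293 ] t 20.05 open 0.022260744809013466 fuse axis xy [ 0.5684 -0.1191] bottom z 0.2798
780 circ ((0.5694981217384338, -0.12091126292943954), 0.024516746401786804) mean [ 0.5707 -0.1153  0.2094]
```

```bash
python3 -m pendant '[[0.005,-0.01,-0.2,0,0,0,1],[0.005,-0.01,-0.3,0,0,0,1],[0.005,-0.01,-0.4,0,0,0,1],[0.005,-0.01,-0.5,0,0,0,1],[0.005,-0.01,-0.55,0,0,0,1],[0.005,-0.01,-0.55,0,0,0,1],[0.005,-0.01,-0.55,0,0,0,1]]' && python3 -m pendant '[[0,0,0,0,0,0,0.3],[0,0,0,0,0,0,0.3],[0,0,0,0,0,0,0.3],[0,0,0,0,0,0,0.3],[0,0,0.2,0,0,0,0.3],[0,0,0.45,0,0,0,0.3],[0,0,0.55,0,0,0,0.3],[0,0,0.55,0,0,0,0.3]]' && python3 -m pendant '[[-0.07,0.22,0,0,0,0,0.3],[-0.14,0.44,0,0,0,0,0.3],[-0.21,0.66,0,0,0,0,0.3],[-0.25,0.745,0,0,0,0,0.3],[-0.25,0.745,0,0,0,0,0.3]]' && python3 -m pendant '[[-0.07,0.22,0,0,0,0,0.3],[-0.14,0.44,0,0,0,0,0.3],[-0.21,0.66,0,0,0,0,0.3],[-0.25,0.745,0,0,0,0,0.3],[-0.25,0.745,0,0,0,0,0.3],[-0.25,0.745,0,0,0,0,0.3],[-0.25,0.745,0,0,0,0,0.3]]'; python3 - <<'E'
from h import *
from rig import *
c,w,s=wlook();print(s["tcp_pos"],s["t"]);tops(w,.075,.088,(.42,.57,.14,.38))
sc=read_camera("scene");a=sc["color"][130:260,150:310,::-1];cv2.imwrite("pics/s6.png",cv2.resize(a,None,fx=4,fy=4))
E
```

```text
t: 20.8
tcp_pos: [0.5707, -0.121, 0.1839]
ee_rot: [0.468, -0.53, 0.53, -0.468]
force: [0.4, -0.4, -0.3]
opening: 0.0219
t: 21.6
tcp_pos: [0.5727, -0.1222, 0.2976]
ee_rot: [0.467, -0.527, 0.532, -0.47]
force: [-0.8, -0.0, 0.6]
opening: 0.0598
t: 22.1
tcp_pos: [0.5182, 0.03, 0.2921]
ee_rot: [-0.469, 0.53, -0.528, 0.469]
force: [0.1, -1.1, -0.1]
opening: 0.0598
t: 22.8
tcp_pos: [0.471, 0.1753, 0.2928]
ee_rot: [0.468, -0.53, 0.53, -0.468]
force: [0.1, -0.1, -1.2]
opening: 0.0601
[0.47100295 0.17525945 0.29279603] 22.8
261 circ ((0.4703597128391266, 0.1794937402009964), 0.012266325764358044) mean [0.4704 0.18   0.0808]
```

```bash
python3 -m pendant '[[0,0.02,-0.25,0,0,0,0.3],[0,0.02,-0.5,0,0,0,0.3],[0,0.02,-0.75,0,0,0,0.3],[0,0.02,-1,0,0,0,0.3],[0,0.02,-1,0,0,0,0.3],[0,0.02,-1,0,0,0,0.3]]' && python3 -m pendant '[[0,0,-0.2,0,0,0,0.3],[0,0,-0.385,0,0,0,0.3],[0,0,-0.385,0,0,0,0.3],[0,0,-0.385,0,0,0,0.3],[0,0,-0.385,0,0,0,1],[0,0,-0.385,0,0,0,1],[0,0,-0.385,0,0,0,1],[0,0,-0.385,0,0,0,1],[0,0,-0.385,0,0,0,1]]' && python3 -m pendant '[[0,0,0.25,0,0,0,1],[0,0,0.5,0,0,0,1],[0,0,0.75,0,0,0,1],[0,0,1,0,0,0,1],[0,0,1,0,0,0,1]]' && python3 -m pendant '[[0.07,-0.22,0.2,0,0,0,1],[0.14,-0.44,0.39,0,0,0,1],[0.21,-0.66,0.39,0,0,0,1],[0.248,-0.75,0.39,0,0,0,1],[0.248,-0.75,0.39,0,0,0,1]]' && python3 -m pendant '[[0.07,-0.22,0,0,0,0,1],[0.14,-0.44,0,0,0,0,1],[0.21,-0.66,0,0,0,0,1],[0.248,-0.75,0,0,0,0,1],[0.248,-0.75,0,0,0,0,1],[0.248,-0.75,0,0,0,0,1],[0.248,-0.75,0,0,0,0,1]]';python3 -c "
from h import *
held()"
```

```text
t: 23.5
tcp_pos: [0.4703, 0.18, 0.0933]
ee_rot: [-0.469, 0.531, -0.53, 0.467]
force: [0.3, 0.1, 0.6]
opening: 0.0597
t: 24.4
tcp_pos: [0.472, 0.1812, 0.0183]
ee_rot: [0.467, -0.529, 0.531, -0.469]
force: [-1.2, -0.3, 10.5]
opening: 0.022
t: 24.9
tcp_pos: [0.4753, 0.182, 0.2242]
ee_rot: [0.464, -0.527, 0.532, -0.473]
force: [1.5, 0.5, -0.7]
opening: 0.0223
t: 25.4
tcp_pos: [0.5215, 0.0269, 0.295]
ee_rot: [0.467, -0.53, 0.532, -0.467]
force: [0.3, 0.4, -2.0]
opening: 0.0222
t: 26.1
tcp_pos: [0.5687, -0.1175, 0.294]
ee_rot: [-0.468, 0.53, -0.529, 0.468]
force: [-1.1, -0.5, -0.2]
opening: 0.0225
tcp [ 0.5687 -0.1175  0.294 ] t 26.1 open 0.0224916664059511 fuse axis xy [ 0.5678 -0.1187] bottom z 0.2799
771 circ ((0.569526195526123, -0.12084873020648956), 0.024684438481926918) mean [ 0.5711 -0.1151  0.2094]
```

View pics/s6.png

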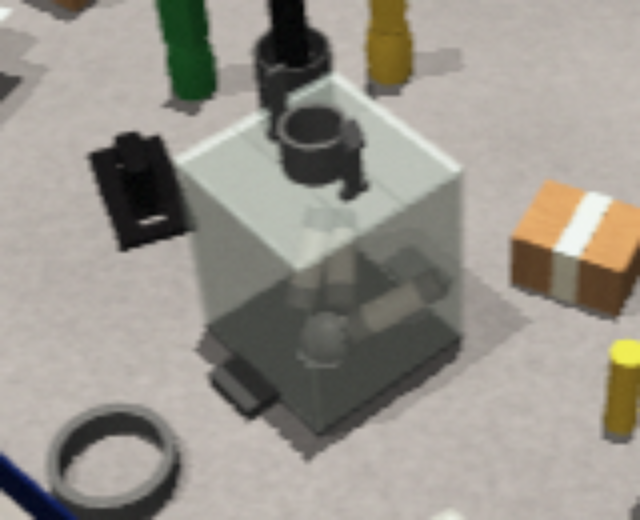

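Jar crop: three fuses inside, two leaning at (315,255) and (340,260), one lying at (405,300). Dropping the fourth, then moving over the lid.

```bash
python3 -m pendant '[[0.007,-0.01,-0.2,0,0,0,1],[0.007,-0.01,-0.3,0,0,0,1],[0.007,-0.01,-0.4,0,0,0,1],[0.007,-0.01,-0.5,0,0,0,1],[0.007,-0.01,-0.55,0,0,0,1],[0.007,-0.01,-0.55,0,0,0,1],[0.007,-0.01,-0.55,0,0,0,1]]' && python3 -m pendant '[[0,0,0,0,0,0,0.3],[0,0,0,0,0,0,0.3],[0,0,0,0,0,0,0.3],[0,0,0,0,0,0,0.3],[0,0,0.2,0,0,0,0.3],[0,0,0.45,0,0,0,0.3],[0,0,0.55,0,0,0,0.3],[0,0,0.55,0,0,0,0.3]]' && python3 -m pendant '[[-0.01,-0.22,0,0,0,-0.05,0.3],[-0.02,-0.44,0,0,0,-0.1,0.3],[-0.02,-0.58,0,0,0,-0.15,0.3],[-0.02,-0.58,0,0,0,-0.215,0.3],[-0.02,-0.58,0,0,0,-0.215,0.3]]' && python3 -m pendant '[[-0.01,-0.22,0,0,0,0,0.3],[-0.02,-0.44,0,0,0,0,0.3],[-0.02,-0.58,0,0,0,0,0.3],[-0.02,-0.58,0,0,0,0,0.3],[-0.02,-0.58,0,0,0,0,0.3],[-0.02,-0.58,0,0,0,0,0.3]]'; python3 - <<'E'
from h import *
from rig import *
c,w,s=wlook();print(s["tcp_pos"],s["t"],s["q"]);M=R.from_quat(s["ee_rot"]).as_matrix();print("jaw yaw",np.degrees(np.arctan2(M[1,2],M[0,2])))
sc=read_camera("scene");a=sc["color"][100:260,150:310,::-1];a=cv2.resize(a,None,fx=2.4,fy=2.4)
b=c["color"][...,::-1];cv2.imwrite("pics/s7.png",np.hstack([a[:384],cv2.resize(b,(412,309)).copy() if 0 else b[:, :416]]))
m=(w[...,2]>.04)&(w[...,2]<.055)&(w[...,0]>.48)&(w[...,0]<.65)&(w[...,1]>-.46)&(w[...,1]<-.26)
print("bar",m.sum(),cv2.minAreaRect(w[m][:,:2].astype(np.float32)))
m=(w[...,2]>.003)&(w[...,2]<.055)&(c["color"].max(-1)<80)&(w[...,0]>.48)&(w[...,0]<.65)&(w[...,1]>-.46)&(w[...,1]<-.26)
print("plate",m.sum(),cv2.minAreaRect(w[m][:,:2].astype(np.float32)))
E
```

```text
t: 26.85
tcp_pos: [0.5712, -0.1209, 0.1849]
ee_rot: [0.468, -0.53, 0.53, -0.468]
force: [0.2, 0.1, -1.4]
opening: 0.022
t: 27.65
tcp_pos: [0.5733, -0.1222, 0.2986]
ee_rot: [0.467, -0.527, 0.532, -0.47]
force: [0.2, -0.2, -0.4]
opening: 0.0597
t: 28.15
tcp_pos: [0.566, -0.238, 0.2926]
ee_rot: [-0.372, 0.602, -0.601, 0.371]
force: [0.3, -0.1, -0.1]
opening: 0.0598
t: 28.75
tcp_pos: [0.5628, -0.3516, 0.2937]
ee_rot: [-0.373, 0.601, -0.6, 0.373]
force: [0.1, 0.6, -0.5]
opening: 0.0595
[ 0.56280616 -0.35159979  0.29367932] 28.75 [-6.62807221e-01  3.89616497e-01  1.22321559e+00  6.32823003e-04
  1.53029464e+00 -2.03640876e-01]
jaw yaw -26.309752979086387
bar 541 ((0.5627264380455017, -0.3503115773200989), (0.05012188479304314, 0.021928083151578903), 63.532379150390625)
plate 2657 ((0.5631787180900574, -0.3502747416496277), (0.11666441708803177, 0.06546333432197571), 63.605281829833984)
```

View pics/s7.png

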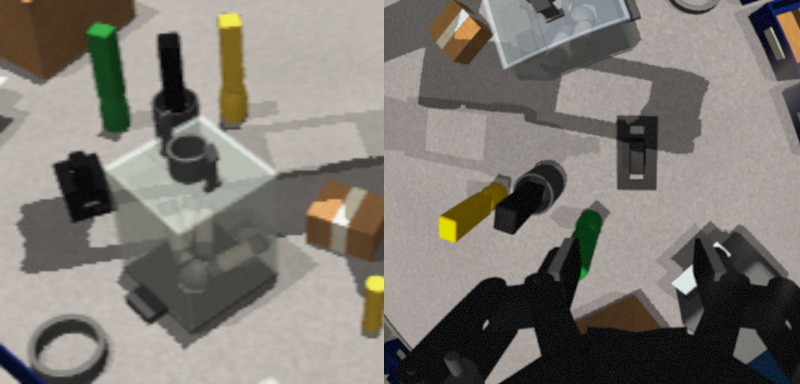

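The lid is at (0.5629,-0.3503), long axis 63.6° (bar 50×22 mm, matching), and not yet knocked aside. Gripping it.

```bash
python3 -m pendant '[[0,0.005,-0.25,0,0,0,0.3],[0,0.005,-0.5,0,0,0,0.3],[0,0.005,-0.75,0,0,0,0.3],[0,0.005,-1,0,0,0,0.3],[0,0.005,-1,0,0,0,0.3],[0,0.005,-1,0,0,0,0.3]]' && python3 -m pendant '[[0,0,-0.2,0,0,0,0.3],[0,0,-0.4,0,0,0,0.3],[0,0,-0.5,0,0,0,0.3],[0,0,-0.55,0,0,0,0.3],[0,0,-0.55,0,0,0,0.3],[0,0,-0.55,0,0,0,0.3]]'; python3 - <<'E'
from h import *
c,w,s=wlook();print(s["tcp_pos"],s["force"]);M=R.from_quat(s["ee_rot"]).as_matrix();print(M[:,1])
E
```

```text
t: 29.45
tcp_pos: [0.5629, -0.3514, 0.0945]
ee_rot: [-0.373, 0.601, -0.6, 0.373]
force: [-0.1, -0.3, 1.4]
opening: 0.0601
t: 30.05
tcp_pos: [0.5649, -0.3537, -0.0131]
ee_rot: [0.372, -0.6, 0.602, -0.373]
force: [-0.2, -0.4, 0.3]
opening: 0.06
[ 0.56490014 -0.35374014 -0.01314192] [-0.24957603 -0.35831438  0.34596504]
[ 0.00339884 -0.00264013 -0.99999074]
```

```bash
python3 -m pendant '[[0,0,0,0,0,0,1],[0,0,0,0,0,0,1],[0,0,0,0,0,0,1],[0,0,0,0,0,0,1],[0,0,0,0,0,0,1],[0,0,0,0,0,0,1],[0,0,0.1,0,0,0,1],[0,0,0.3,0,0,0,1],[0,0,0.5,0,0,0,1],[0,0,0.75,0,0,0,1],[0,0,1,0,0,0,1],[0,0,1,0,0,0,1]]' && python3 -m pendant '[[0,0,0.2,0,0,0.05,1],[0,0,0.4,0,0,0.1,1],[0,0,0.6,0,0,0.15,1],[0,0,0.6,0,0,0.208,1],[0,0,0.6,0,0,0.208,1],[0,0,0.6,0,0,0.208,1]]' && python3 -m pendant '[[0,0.2,0,0,0,0,1],[0.01,0.4,0,0,0,0,1],[0.02,0.5,0,0,0,0,1],[0.02,0.5,0,0,0,0,1],[0.02,0.5,0,0,0,0,1],[0.02,0.5,0,0,0,0,1]]'; python3 - <<'E'
from h import *
c,w,s=wlook("w8");M=R.from_quat(s["ee_rot"]).as_matrix();t=(w-s["tcp_pos"])@M
print(s["tcp_pos"],s["force"],s["opening"],"jaw yaw",np.degrees(np.arctan2(M[1,2],M[0,2])))
np.savez("pics/w8.npz",t=t,w=w,col=c["color"])
m=(abs(t[...,0])<.08)&(abs(t[...,2])<.05)&(t[...,1]>-.055)&(t[...,1]<.0)
q=t[m];print(len(q),np.percentile(q,[1,50,99],axis=0).round(4).tolist())
tops(w,.2,.217,(.53,.61,-.16,-.08));print("hooks");tops(w,.222,.245,(.53,.61,-.18,-.06),5)
E
```

```text
t: 31.3
tcp_pos: [0.5671, -0.3555, 0.1926]
ee_rot: [0.371, -0.596, 0.606, -0.374]
force: [0.7, -0.0, -0.5]
opening: 0.0213
t: 31.9
tcp_pos: [0.562, -0.3517, 0.3024]
ee_rot: [-0.465, 0.534, -0.532, 0.464]
force: [0.1, 0.3, -1.4]
opening: 0.0208
t: 32.5
tcp_pos: [0.5667, -0.2535, 0.3036]
ee_rot: [-0.465, 0.533, -0.533, 0.465]
force: [0.4, -0.6, -1.5]
opening: 0.0215
[ 0.5667337  -0.25348448  0.30357191] [ 0.35486726 -0.60669167 -1.49066565] 0.02146501542733556 jaw yaw -7.7852662212722175
11414 [[-0.0611, -0.0535, -0.0316], [-0.0314, -0.0218, 0.0], [0.0548, -0.0193, 0.0313]]
88 circ ((0.5746510028839111, -0.08316590636968613), 0.0073129464872181416) mean [ 0.5747 -0.0834  0.2091]
929 circ ((0.569663405418396, -0.1211870014667511), 0.0246588047593832) mean [ 0.5696 -0.1209  0.2096]
hooks
43 circ ((0.5743201971054077, -0.08352109789848328), 0.007058231625705957) mean [ 0.5744 -0.0835  0.2256]
252 circ ((0.5642995238304138, -0.16235527396202087), 0.008759508840739727) mean [ 0.5643 -0.1622  0.2309]
```

View pics/w8.png

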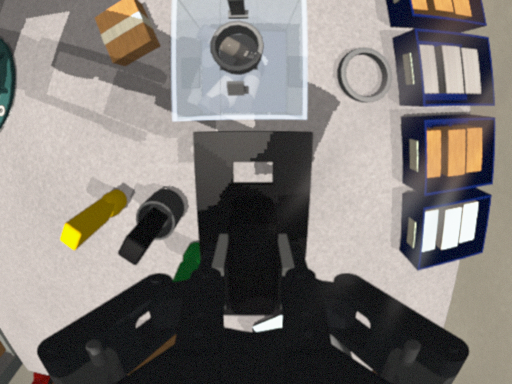

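The lid hangs level and square in the jaws, front window at px (253,172), and the neck at (238,46) shows fuses below it and nothing stuck in it. Next I'll work out the lid centre in the tool frame.

```bash
python3 - <<'E'
from h import *
d=np.load("pics/w8.npz");t=d["t"]
for v0,v1 in ((126,160),):
    for v in range(124,200,3):
        print(v,(t[v,253]*1000).round(1),(t[v,225]*1000).round(1)) if v<140 or 155<v<190 else 0
row=t[150];u=[u for u in range(512) if -.03<row[u,1]<-.01];print("z edges",row[u[0]].round(4),row[u[-1]].round(4),u[0],u[-1])
row=t[172];u=[u for u in range(225,285) if row[u,1]>.02];print("window cols",u[0],u[-1],row[u[0]-1].round(4),row[u[-1]+1].round(4))
E
```

```text
124 [-45.7 302.7   0.4] [-46.  302.8 -44.7]
127 [-40.8 303.5   0.4] [-41.2 301.1 -44.6]
130 [-36.  303.    0.4] [-36.4 300.7 -44.6]
133 [-60.3 -21.4   0. ] [-60.4 -22.2 -14.7]
136 [-58.7 -21.9   0. ] [-58.7 -21.6 -14.8]
139 [-57.  -20.9   0. ] [-57.2 -22.  -14.8]
157 [-47.4 -21.8   0.1] [-47.4 -21.7 -14.9]
160 [-45.7 -21.6   0.1] [-45.6 -20.8 -15. ]
163 [ 18.6 303.5   0.5] [-44.  -21.1 -15.1]
166 [ 23.6 303.1   0.5] [-42.4 -21.3 -15.1]
169 [ 28.7 303.    0.5] [-40.9 -21.8 -15.1]
172 [ 33.5 302.    0.5] [-39.3 -22.3 -15. ]
175 [ 38.8 302.8   0.5] [-37.5 -21.7 -15.1]
178 [ 44.1 303.4   0.5] [-35.9 -21.9 -15.2]
181 [ 49.2 303.1   0.5] [-34.5 -23.3 -15.1]
184 [-32.3 -21.1   0.1] [-32.4 -21.5 -15.3]
187 [-30.7 -21.6   0.1] [-30.9 -22.2 -15.3]
z edges [-0.0516 -0.0229 -0.032 ] [-0.0514 -0.0206  0.0321] 193 312
window cols 233 272 [-0.0391 -0.0214 -0.0113] [-0.0393 -0.0224  0.0108]
```

```bash
python3 -m pendant '[[0.003,0.2,0,0,0,0.004,1],[0.01,0.4,0,0,0,0.004,1],[0.0135,0.6,0,0,0,0.004,1],[0.0135,0.655,0,0,0,0.004,1],[0.0135,0.655,0,0,0,0.004,1],[0.0135,0.655,-0.1,0,0,0.004,1],[0.0135,0.655,-0.2,0,0,0.004,1],[0.0135,0.655,-0.3,0,0,0.004,1],[0.0135,0.655,-0.3,0,0,0.004,1],[0.0135,0.655,-0.3,0,0,0.004,1],[0.0135,0.655,-0.3,0,0,0.004,1]]'; cat >> h.py <<'E'
def lidlook(name=None):
    from rig import read_camera
    c,w,s=wlook();M=R.from_quat(s["ee_rot"]).as_matrix();t=(w-s["tcp_pos"])@M
    print("tcp",s["tcp_pos"].round(4),"F",s["force"].round(1),"open",round(s["opening"],4),"jaw yaw",np.degrees(np.arctan2(M[1,2],M[0,2])).round(2),"t",s["t"])
    if name:
        sc=read_camera("scene");a=cv2.resize(sc["color"][125:205,175:285],None,fx=4.8,fy=4.8);b=c["color"][:,110:400]
        cv2.imwrite(f"pics/{name}.png",np.hstack([a[:384],b])[...,::-1])
    return c,w,s,t
E
python3 - <<'E'
from h import *
c,w,s,t=lidlook("w9")
lid=s["tcp_pos"]+R.from_quat(s["ee_rot"]).as_matrix()@np.array([-.0014,-.0156,0]);print("lid underside centre",lid.round(4))
E
```

```text
t: 33.65
tcp_pos: [0.5705, -0.1226, 0.2454]
ee_rot: [0.466, -0.531, 0.532, -0.467]
force: [0.9, -0.8, -1.8]
opening: 0.0211
tcp [ 0.5705 -0.1226  0.2454] F [ 0.9 -0.8 -1.8] open 0.0211 jaw yaw -7.41 t 33.65
lid underside centre [ 0.5706 -0.1212  0.261 ]
```

View pics/w9.png

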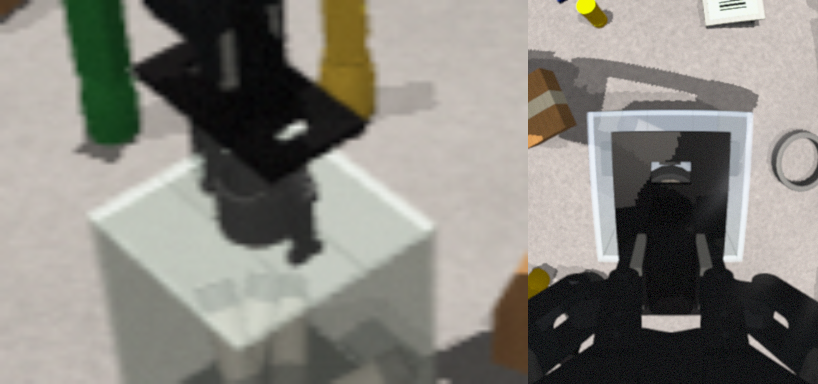

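The lid hovers over the neck in both views, with its window above the hook at crop px (670,172). It measures 1 mm off centre. Pressing in stages.

```bash
python3 -m pendant '[[-0.004,0,-0.05,0,0,0,1],[-0.004,0,-0.1,0,0,0,1],[-0.004,0,-0.12,0,0,0,1],[-0.004,0,-0.12,0,0,0,1],[-0.004,0,-0.135,0,0,0,1],[-0.004,0,-0.15,0,0,0,1],[-0.004,0,-0.15,0,0,0,1]]' && python3 -m pendant '[[0,0,-0.015,0,0,0,1],[0,0,-0.03,0,0,0,1],[0,0,-0.045,0,0,0,1],[0,0,-0.06,0,0,0,1],[0,0,-0.06,0,0,0,1]]'; python3 -c "
from h import *
c,w,s,t=lidlook()
m=(abs(t[...,1]+.0216)<.004)&(t[...,0]<-.047)&(abs(t[...,2])<.025)
print('plate top y',np.median(t[m][:,1]),'world z',np.median(w[m][:,2]))"
```

```text
t: 34.45
tcp_pos: [0.5686, -0.1213, 0.2138]
ee_rot: [-0.467, 0.531, -0.531, 0.467]
force: [0.1, 1.1, -1.5]
opening: 0.0211
t: 34.95
tcp_pos: [0.5686, -0.1213, 0.2016]
ee_rot: [-0.467, 0.531, -0.531, 0.467]
force: [0.6, -1.3, -2.1]
opening: 0.0208
tcp [ 0.5686 -0.1213  0.2016] F [ 0.6 -1.3 -2.1] open 0.0208 jaw yaw -7.36 t 34.95
plate top y -0.02165797045692494 world z 0.22322795967375997
```

```bash
python3 -m pendant '[[0,0,-0.015,0,0,0,1],[0,0,-0.025,0,0,0,1],[0,0,-0.025,0,0,0,1]]' && python3 -m pendant '[[0,0,-0.005,0,0,0,1],[0,0,-0.01,0,0,0,1],[0,0,-0.01,0,0,0,1]]'; python3 -c "
from h import *
c,w,s,t=lidlook('w10')
m=(abs(t[...,1]+.0216)<.006)&(t[...,0]<-.047)&(abs(t[...,2])<.025)
print('plate top y',np.median(t[m][:,1]),'world z',np.median(w[m][:,2]))"
```

```text
t: 35.3
tcp_pos: [0.5682, -0.121, 0.1966]
ee_rot: [-0.467, 0.532, -0.531, 0.467]
force: [-0.3, -0.3, -2.2]
opening: 0.0209
t: 35.6
tcp_pos: [0.5688, -0.1212, 0.1952]
ee_rot: [-0.467, 0.531, -0.531, 0.467]
force: [0.2, 0.2, -0.6]
opening: 0.0213
tcp [ 0.5688 -0.1212  0.1952] F [ 0.2  0.2 -0.6] open 0.0213 jaw yaw -7.36 t 35.6
plate top y -0.02170200609551727 world z 0.21694637155577992
```

View pics/w10.png

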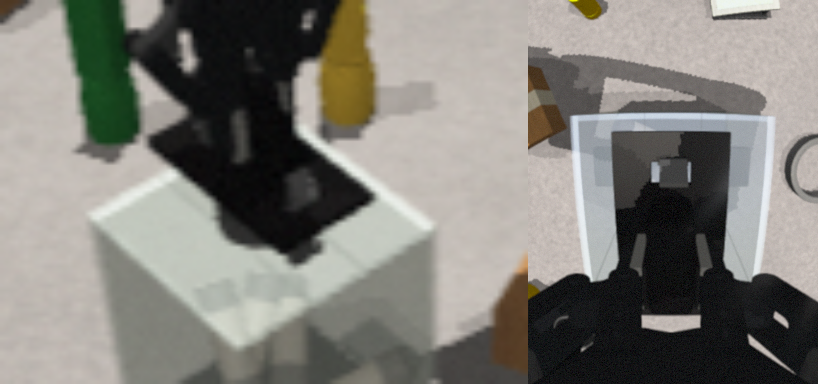

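The hook now shows through the window at crop px (670,172), with the plate close to the rim and still no reaction force. I'll keep pressing to feel the seat.

```bash
for i in 1 2; do python3 -m pendant '[[0,0,-0.005,0,0,0,1],[0,0,-0.01,0,0,0,1],[0,0,-0.01,0,0,0,1]]'; done; python3 -c "
from h import *
c,w,s,t=lidlook()
m=(abs(t[...,1]+.0216)<.006)&(t[...,0]<-.047)&(abs(t[...,2])<.025)
print('plate top y',np.median(t[m][:,1]),'world z',np.median(w[m][:,2]))
m=(w[...,2]>.222)&(w[...,2]<.245)&(abs(t[...,0]+.04)<.012)&(abs(t[...,2])<.012);q=t[m];print('hook in window tool x',np.percentile(q[:,0],[2,50,98]).round(4),m.sum(),w[m][:,2].max())"
```

```text
t: 36.0
tcp_pos: [0.5688, -0.1213, 0.1951]
ee_rot: [0.467, -0.531, 0.531, -0.467]
force: [-4.6, 1.7, 13.3]
opening: 0.0208
t: 36.3
tcp_pos: [0.5688, -0.1213, 0.1951]
ee_rot: [0.467, -0.53, 0.532, -0.467]
force: [-9.9, 2.4, 25.6]
opening: 0.0211
tcp [ 0.5688 -0.1213  0.1951] F [-9.9  2.4 25.6] open 0.0211 jaw yaw -7.35 t 36.3
plate top y -0.021759689952581755 world z 0.2168328997199676
hook in window tool x [-0.0473 -0.0417 -0.0358] 817 0.23838049653468152
```

25 N of resistance without motion means it is seated. The near hook's barb reaches 46 mm from the lid centre, over the window edge at 43.5 mm, so it has clicked. Releasing and checking both sides.

```bash
python3 -m pendant '[[0,0,0.012,0,0,0,1],[0,0,0.018,0,0,0,1],[0,0,0.018,0,0,0,0.3],[0,0,0.018,0,0,0,0.3],[0,0,0.018,0,0,0,0.3],[0,0,0.018,0,0,0,0.3],[0,0,0.15,0,0,0,0.3],[0,0,0.4,0,0,0,0.3],[0,0,0.6,0,0,0,0.3],[0,0,0.6,0,0,0,0.3],[0,0,0.6,0,0,0,0.3]]' && python3 -m pendant '[[0,-0.2,0.2,0,0,0,0.3],[0,-0.4,0.2,0,0,0,0.3],[0,-0.5,0.2,0,0,0,0.3],[0,-0.5,0.2,0,0,0,0.3],[0,-0.5,0.2,0,0,0,0.3],[0,-0.5,0.2,0,0,0,0.3]]'; cat > lidchk.py <<'E'
from h import *
c,w,s=wlook("w11");print(s["tcp_pos"],s["t"],s["force"],s["opening"])
J=np.array([.5696,-.1210,.21]);a=np.radians(-7.5);Rz=np.array([[np.cos(a),-np.sin(a),0],[np.sin(a),np.cos(a),0],[0,0,1]])
j=(w-J)@Rz
ok=np.nan_to_num(j,nan=9)
def st(n,m):
    q=j[m];print(n,len(q),*(np.percentile(q[:,k],[1,50,99]).round(4).tolist() for k in range(3)) if len(q) else [])
box=(abs(ok[...,0])<.035)&(abs(ok[...,1])<.065)
for sg in(1,-1): st(f"plate end y{sg}",box&(sg*ok[...,1]>.046)&(ok[...,2]>-.02)&(ok[...,2]<.02)&(abs(ok[...,0])<.025))
st("plate",box&(ok[...,2]>-.0)&(ok[...,2]<.012))
for sg in(1,-1): st("plate x%d"%sg,box&(sg*ok[...,0]>.02)&(abs(ok[...,1])<.05)&(ok[...,2]>-.01)&(ok[...,2]<.02))
st("bar",box&(ok[...,2]>.042)&(ok[...,2]<.056)&(abs(ok[...,1])<.03))
for sg in(1,-1): st(f"hook y{sg}",box&(sg*ok[...,1]>.029)&(ok[...,2]>.011)&(ok[...,2]<.032)&(abs(ok[...,0])<.01))
E
python3 lidchk.py
```

```text
t: 37.45
tcp_pos: [0.5694, -0.1216, 0.3121]
ee_rot: [0.466, -0.53, 0.532, -0.467]
force: [0.3, 1.1, -0.5]
opening: 0.0597
t: 38.05
tcp_pos: [0.5682, -0.2199, 0.3498]
ee_rot: [-0.467, 0.532, -0.53, 0.467]
force: [1.0, 0.5, -0.1]
opening: 0.0596
[ 0.56819592 -0.21986192  0.34981879] 38.05 [ 1.0314206   0.45048753 -0.10516529] 0.05959193701407579
plate end y1 639 [-0.0244, 0.0004, 0.0242] [0.0461, 0.0538, 0.061] [0.005, 0.0069, 0.0087]
plate end y-1 567 [-0.0244, -0.0002, 0.0248] [-0.059, -0.0526, -0.0463] [0.0053, 0.007, 0.0133]
plate 4942 [-0.0273, 0.0056, 0.0346] [-0.0579, -0.0009, 0.0603] [0.005, 0.0069, 0.0087]
plate x1 1382 [0.0201, 0.0274, 0.0348] [-0.0486, 0.0001, 0.0487] [0.0051, 0.0069, 0.0086]
plate x-1 702 [-0.0282, -0.0241, -0.02] [-0.0493, -0.0009, 0.0488] [0.0051, 0.0069, 0.0085]
bar 1297 [-0.0069, 0.004, 0.0147] [-0.0234, 0.0005, 0.0246] [0.0459, 0.0487, 0.0506]
hook y1 110 [-0.0065, -0.0, 0.0061] [0.0357, 0.0389, 0.0452] [0.0152, 0.0244, 0.0276]
hook y-1 152 [-0.007, 0.0, 0.0063] [-0.047, -0.0413, -0.0361] [0.0125, 0.0215, 0.0274]
```

The lid is home: all four plate sides lie level at 0.0069 (nominal 0.006, rim bias included), it is 4 mm off centre along x, and both barbs reach 45–47 mm, meaning straight and over the edge. Now I'll locate the scanner, pot, decoys and label.

```bash
cat > scan.py <<'E'
from h import *
from rig import *
s=read_state();M=R.from_quat(s["ee_rot"]).as_matrix()
cw=read_camera("wrist");ct=read_camera("top");cs=read_camera("scene")
for n,c,w in(("wrist",cw,wcloud(cw,s["tcp_pos"],M)),("top",ct,cloud(ct)),("scene",cs,cloud(cs))):
    w=np.nan_to_num(w,nan=9);hsv=cv2.cvtColor(c["color"],cv2.COLOR_RGB2HSV).astype(int)
    near=(abs(w[...,0]-.40)<.12)&(abs(w[...,1]+.32)<.13)
    sat=hsv[...,1]>120;g=sat&(hsv[...,0]>45)&(hsv[...,0]<85);y=sat&(hsv[...,0]>18)&(hsv[...,0]<40)
    for nm,m in(("green",g&near),("yellow",y&near),("black",~g&~y&near)):
        for lo,hi in((.064,.076),(.08,.11),(.11,.14),(.14,.165),(.167,.182)):
            q=w[m&(w[...,2]>lo)&(w[...,2]<hi)]
            if len(q)>8:
                r=cv2.minAreaRect(q[:,:2].astype(np.float32));print(n,nm,(lo,hi),len(q),np.round(r[0],4),np.round(r[1],4),round(r[2],1),"mean",q.mean(0).round(4))
    # label
    L=(abs(w[...,0]-.68)<.05)&(abs(w[...,1]-.107)<.06)&(w[...,2]>.012)&(w[...,2]<.07)&(hsv[...,2]>150)&(hsv[...,1]<60)
    q=w[L]
    if len(q)>30:
        A=np.c_[q[:,:2],np.ones(len(q))];k,_,_,_=np.linalg.lstsq(A,q[:,2],rcond=None);nv=np.array([-k[0],-k[1],1]);nv/=np.linalg.norm(nv)
        r=cv2.minAreaRect(q[:,:2].astype(np.float32));print(n,"LABEL",len(q),np.round(r[0],4),np.round(r[1],4),r[2],"z",round(float(k@[*r[0],1]),4),"n",nv.round(3),"tilt",np.degrees(np.arccos(nv[2])))
np.savez("pics/scan.npz",top=ct["color"],scene=cs["color"])
E
python3 scan.py
```

```text
wrist green (0.064, 0.076) 43 [ 0.4327 -0.3651] [0.0044 0.1256] 22.8 mean [ 0.4486 -0.4008  0.0708]
wrist green (0.08, 0.11) 126 [ 0.4351 -0.3644] [0.0109 0.1321] 24.2 mean [ 0.4484 -0.4007  0.0947]
wrist green (0.11, 0.14) 126 [ 0.4357 -0.3643] [0.011  0.1308] 23.2 mean [ 0.4479 -0.3988  0.1253]
wrist green (0.14, 0.165) 128 [ 0.4355 -0.366 ] [0.0077 0.1292] 22.8 mean [ 0.4488 -0.4021  0.1522]
wrist green (0.167, 0.182) 124 [ 0.4353 -0.3719] [0.0209 0.1251] 11.8 mean [ 0.4471 -0.4196  0.1688]
wrist yellow (0.064, 0.076) 63 [ 0.3606 -0.3147] [0.0329 0.1124] 70.6 mean [ 0.3251 -0.2946  0.0703]
wrist yellow (0.08, 0.11) 189 [ 0.357  -0.3107] [0.0335 0.1047] 73.7 mean [ 0.3239 -0.2933  0.095 ]
wrist yellow (0.11, 0.14) 213 [ 0.3642 -0.3118] [0.034  0.1176] 74.6 mean [ 0.3247 -0.2933  0.1253]
wrist yellow (0.14, 0.165) 213 [ 0.3569 -0.3122] [0.0371 0.1265] 73.8 mean [ 0.3243 -0.2936  0.1527]
wrist yellow (0.167, 0.182) 283 [ 0.3554 -0.3133] [0.0375 0.1263] 73.8 mean [ 0.3133 -0.3003  0.1688]
wrist black (0.064, 0.076) 324 [ 0.4004 -0.3339] [0.083  0.2097] 52.9 mean [ 0.41   -0.3207  0.06
[... 1823 characters left out ...]
4, 0.165) 65 [ 0.377  -0.3658] [0.0317 0.2096] 43.2 mean [ 0.3235 -0.2942  0.1543]
scene black (0.064, 0.076) 48 [ 0.4145 -0.3496] [0.0632 0.1822] 42.9 mean [ 0.4065 -0.337   0.0686]
scene black (0.08, 0.11) 87 [ 0.4077 -0.3504] [0.0731 0.1823] 52.3 mean [ 0.4106 -0.3276  0.0949]
scene black (0.11, 0.14) 87 [ 0.4119 -0.3508] [0.067  0.1814] 45.4 mean [ 0.416  -0.3285  0.1253]
scene black (0.14, 0.165) 75 [ 0.3975 -0.3426] [0.0766 0.2096] 50.9 mean [ 0.4079 -0.3233  0.1539]
scene black (0.167, 0.182) 57 [ 0.3611 -0.3228] [0.0371 0.1268] 85.5 mean [ 0.4061 -0.3245  0.1705]
scene LABEL 683 [0.6812 0.1068] [0.1013 0.0761] 89.78929901123047 z 0.033 n [-0.371  0.001  0.929] tilt 21.765840235161658
```

The scanner stands upright: top face at (0.403,-0.325,0.173), 34.6×29.6 mm at 48.5°. The decoys are about 0.10 m away at (0.447,-0.419) and (0.313,-0.300). The label is at about (0.680,0.107,0.035) with normal (-0.37,0,0.93), tilt 21.6°. Going above the scanner with the jaws across its 30 mm side.

```bash
python3 -m pendant '[[-0.2,-0.12,0,0,0,-0.09,0.2],[-0.4,-0.25,-0.1,0,0,-0.18,0.2],[-0.6,-0.4,-0.2,0,0,-0.27,0.2],[-0.825,-0.525,-0.35,0,0,-0.378,0.2],[-0.825,-0.525,-0.35,0,0,-0.378,0.2],[-0.825,-0.525,-0.35,0,0,-0.378,0.2],[-0.825,-0.525,-0.35,0,0,-0.378,0.2],[-0.825,-0.525,-0.35,0,0,-0.378,0.2]]'; cat > sc.py <<'E'
from h import *
c,w,s=wlook("w12");M=R.from_quat(s["ee_rot"]).as_matrix()
print(s["tcp_pos"],s["t"],s["opening"],s["q"].round(3),"jaw yaw",np.degrees(np.arctan2(M[1,2],M[0,2])),"tool y",M[:,1].round(3))
w=np.nan_to_num(w,nan=9);near=(abs(w[...,0]-.403)<.045)&(abs(w[...,1]+.325)<.045)
q=w[near&(w[...,2]>.168)&(w[...,2]<.18)];r=cv2.minAreaRect(q[:,:2].astype(np.float32));print("top",len(q),r,q[:,2].mean())
q=w[near&(w[...,2]>.064)&(w[...,2]<.076)];print("pot rim",len(q),cv2.minEnclosingCircle(q[:,:2].astype(np.float32)))
E
python3 sc.py
```

```text
t: 39.05
tcp_pos: [0.4056, -0.3262, 0.2823]
ee_rot: [0.291, -0.643, 0.645, -0.292]
force: [-0.5, 0.3, 0.4]
opening: 0.0684
[ 0.40563109 -0.32621626  0.28229407] 39.05 0.06838206714581341 [-8.110e-01  1.710e-01  1.556e+00  1.000e-03  1.412e+00 -9.100e-02] jaw yaw -41.235441585038146 tool y [ 0.002 -0.001 -1.   ]
top 953 ((0.40318357944488525, -0.3260335624217987), (0.03331763669848442, 0.02936113253235817), 48.0738410949707) 0.17340599961110342
pot rim 400 ((0.4027024507522583, -0.3257615566253662), 0.03327402472496033)
```

```bash
python3 -m pendant '[[-0.01,0,-0.2,0,0,-0.006,0.2],[-0.01,0,-0.4,0,0,-0.006,0.2],[-0.01,0,-0.55,0,0,-0.006,0.2],[-0.01,0,-0.7,0,0,-0.006,0.2],[-0.01,0,-0.85,0,0,-0.006,0.2],[-0.01,0,-0.975,0,0,-0.006,0.2],[-0.01,0,-0.975,0,0,-0.006,0.2],[-0.01,0,-0.975,0,0,-0.006,0.2]]' && python3 -m pendant '[[0,0,0,0,0,0,1],[0,0,0,0,0,0,1],[0,0,0,0,0,0,1],[0,0,0,0,0,0,1],[0,0,0,0,0,0,1],[0,0,0,0,0,0,1]]' && python3 -m pendant '[[0,0,0.1,0,0,0,1],[0,0,0.3,0,0,0,1],[0,0,0.5,0,0,0,1],[0,0,0.75,0,0,0,1],[0,0,0.75,0,0,0,1],[0,0,0.75,0,0,0,1]]'; python3 - <<'E'
from h import *
c,w,s=wlook("w13");M=R.from_quat(s["ee_rot"]).as_matrix();t=np.nan_to_num((w-s["tcp_pos"])@M,nan=9)
print(s["tcp_pos"],s["t"],s["opening"],s["q"].round(3))
for a in np.arange(-.06,.12,.01):
    q=t[(abs(t[...,0])<.04)&(abs(t[...,2])<.035)&(t[...,1]>a)&(t[...,1]<=a+.01)]
    if len(q)>5:print(round(a,2),len(q),"x2%",np.percentile(q[:,0],[2,50]).round(4),"z",np.percentile(q[:,2],[1,99]).round(4))
E
```

```text
t: 39.9
tcp_pos: [0.4028, -0.3262, 0.0866]
ee_rot: [-0.289, 0.646, -0.646, 0.289]
force: [0.3, -0.5, 0.2]
opening: 0.0683
t: 40.5
tcp_pos: [0.4026, -0.3272, 0.0877]
ee_rot: [0.288, -0.645, 0.647, -0.288]
force: [0.1, 0.8, 5.9]
opening: 0.0294
t: 41.1
tcp_pos: [0.4023, -0.327, 0.2377]
ee_rot: [0.288, -0.645, 0.647, -0.288]
force: [-0.1, -0.2, -2.5]
opening: 0.0293
[ 0.40232984 -0.3269663   0.23774942] 41.1 0.029345583292582706 [-0.816  0.201  1.629  0.     1.308 -0.084]
-0.06 986 x2% [-0.0182 -0.0168] z [-0.0278  0.0276]
-0.05 772 x2% [-0.0179 -0.017 ] z [-0.027   0.0269]
-0.04 398 x2% [-0.018  -0.0175] z [-0.0146  0.0141]
-0.03 320 x2% [-0.0179 -0.0174] z [-0.0146  0.0142]
-0.02 265 x2% [-0.018  -0.0175] z [-0.0147  0.014 ]
-0.01 243 x2% [-0.0179 -0.0175] z [-0.017   0.0138]
0.0 197 x2% [-0.0179 -0.0175] z [-0.017   0.0139]
0.01 174 x2% [-0.0179 -0.0175] z [-0.0149  0.0141]
0.02 106 x2% [-0.0179 -0.0174] z [-0.0141  0.0128]
0.03 257 x2% [-0.0197 -0.0171] z [-0.0191  0.0186]
0.04 332 x2% [-0.0215 -0.0172] z [-0.0213  0.0201]
0.05 118 x2% [-0.0223 -0.0201] z [-0.0216  0.0213]
0.06 60 x2% [-0.0215 -0.0203] z [-0.017   0.0169]
0.07 52 x2% [-0.021  -0.0197] z [-0.0172  0.0129]
0.08 7 x2% [-0.0205 -0.0194] z [-0.0136  0.0162]
```

The scanner is held straight and parallel to the tool, window 82 mm ahead of the TCP, and it is out of the pot with its window at z=0.155. I'll carry it around in front of the jar to the label.

```bash
python3 -m pendant '[[0.03,0.15,0,0,0,0,1],[0.06,0.3,0.05,0,0,0,1],[0.09,0.45,0.1,0,0,0,1],[0.09,0.6,0.1,0,0,0,1],[0.09,0.75,0.1,0,0,0,1],[0.09,0.9,0.1,0,0,0,1],[0.09,1,0.1,0,0,0,1],[0.09,1,0.1,0,0,0,1]]' && python3 -m pendant '[[0,0.15,0,0,0,0,1],[0,0.3,0,0,0,0,1],[0,0.45,0,0,0,0,1],[0,0.6,0,0,0,0,1],[0,0.75,0,0,0,0,1],[0,0.9,0,0,0,0,1],[0,1,0,0,0,0,1],[0,1,0,0,0,0,1]]' && python3 -m pendant '[[0.15,0.1,0,0,-0.06,0,1],[0.3,0.17,0,0,-0.12,0,1],[0.45,0.17,0,0,-0.18,0,1],[0.6,0.17,0,0,-0.244,0,1],[0.75,0.17,0,0,-0.244,0,1],[0.8,0.17,0,0,-0.244,0,1],[0.8,0.17,0,0,-0.244,0,1],[0.8,0.17,0,0,-0.244,0,1]]'; cat > lab.py <<'E'
from h import *
c,w,s=wlook("w14");M=R.from_quat(s["ee_rot"]).as_matrix();w=np.nan_to_num(w,nan=9)
print(s["tcp_pos"],s["t"],s["opening"],s["q"].round(3),"tool y",M[:,1].round(3))
hsv=cv2.cvtColor(c["color"],cv2.COLOR_RGB2HSV).astype(int)
L=(abs(w[...,0]-.68)<.06)&(abs(w[...,1]-.107)<.07)&(w[...,2]>.012)&(w[...,2]<.07)
q=w[L];A=np.c_[q[:,:2],np.ones(len(q))]
k=np.linalg.lstsq(A,q[:,2],rcond=None)[0]
for _ in range(5):
    g=abs(A@k-q[:,2])<.003;k=np.linalg.lstsq(A[g],q[g,2],rcond=None)[0]
n=np.array([-k[0],-k[1],1]);n/=np.linalg.norm(n);q=q[g]
r=cv2.minAreaRect(q[:,:2].astype(np.float32));print(len(q),"card rect",r,"n",n.round(3),np.degrees(np.arccos(n[2])).round(1))
# dark bars within card
D=L&(hsv[...,2]<90);u=w[D];u=u[abs(np.c_[u[:,:2],np.ones(len(u))]@k-u[:,2])<.004];print("bars",len(u),cv2.minAreaRect(u[:,:2].astype(np.float32)))
for nm,xy in(("card",r[0]),):
    P=np.array([*xy,k@[*xy,1]]);d=M.T@(P-s["tcp_pos"]);print("label",P.round(4),"in window frame: lateral",d[[0,2]].round(4),"dist",(d[1]-.0825).round(4),"angle",np.degrees(np.arccos(-M[:,1]@n)).round(1))
E
python3 lab.py
```

```text
t: 41.95
tcp_pos: [0.4177, -0.1233, 0.2541]
ee_rot: [-0.29, 0.647, -0.644, 0.288]
force: [-0.4, -0.1, -2.2]
opening: 0.0295
t: 42.75
tcp_pos: [0.419, 0.075, 0.2548]
ee_rot: [-0.29, 0.646, -0.645, 0.288]
force: [0.1, -0.9, -2.4]
opening: 0.0293
t: 43.55
tcp_pos: [0.579, 0.1068, 0.2553]
ee_rot: [0.161, -0.579, 0.689, -0.405]
force: [-0.5, -0.5, -1.8]
opening: 0.0291
[0.5789854  0.1067971  0.25531191] 43.55 0.029093519814854422 [ 0.089  0.095  1.791 -0.044  0.877  0.842] tool y [ 0.372 -0.001 -0.928]
3269 card rect ((0.6797011494636536, 0.10777425020933151), (0.10056611895561218, 0.07518938928842545), 88.98457336425781) n [-0.371  0.008  0.928] 21.8
bars 93 ((0.6794492602348328, 0.11003619432449341), (0.05680351331830025, 0.02987799420952797), 89.47895050048828)
label [0.6797 0.1078 0.0353] in window frame: lateral [-0.0087  0.008 ] dist 0.1592 angle 0.4
```

View pics/w14.png

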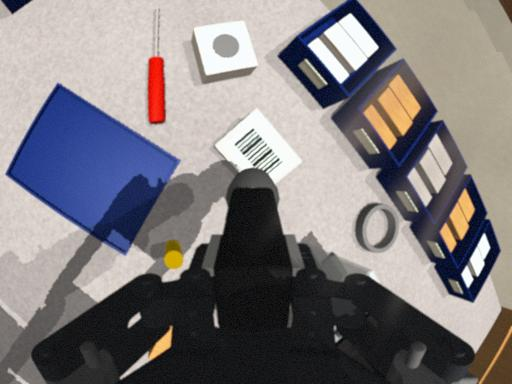

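The wrist view shows the label at px (257,148), an empty tray and the scanner held straight. The label is at (0.6797,0.1078,0.0353), within 0.4° of square-on. Closing to 8 cm and holding.

```bash
python3 -m pendant '[[0.05,0,-0.08,0,0,0,1],[0.1,0.005,-0.16,0,0,0,1],[0.15,0.01,-0.25,0,0,0,1],[0.202,0.01,-0.346,0,0,0,1],[0.202,0.01,-0.346,0,0,0,1],[0.202,0.01,-0.346,0,0,0,1]]'; python3 lab.py; for i in 1 2; do python3 -m pendant '[[0,0,0,0,0,0,1],[0,0,0,0,0,0,1],[0,0,0,0,0,0,1],[0,0,0,0,0,0,1],[0,0,0,0,0,0,1],[0,0,0,0,0,0,1],[0,0,0,0,0,0,1],[0,0,0,0,0,0,1],[0,0,0,0,0,0,1],[0,0,0,0,0,0,1],[0,0,0,0,0,0,1],[0,0,0,0,0,0,1]]'; done
```

```text
t: 44.2
tcp_pos: [0.6192, 0.1096, 0.1868]
ee_rot: [0.16, -0.579, 0.689, -0.405]
force: [-0.4, 0.2, -2.0]
opening: 0.0292
[0.61915743 0.10956284 0.18681336] 44.2 0.02915950227521085 [ 0.086  0.23   1.811 -0.049  0.721  0.848] tool y [ 0.372 -0.    -0.928]
3747 card rect ((0.679872989654541, 0.10739965736865997), (0.10081195086240768, 0.0755859836935997), 89.42442321777344) n [-0.371  0.008  0.929] 21.8
bars 194 ((0.6787760257720947, 0.11033827066421509), (0.05770673602819443, 0.03177279233932495), 88.36819458007812)
label [0.6799 0.1074 0.0353] in window frame: lateral [0.0016 0.0014] dist 0.0807 angle 0.4
t: 45.45
tcp_pos: [0.6202, 0.1097, 0.1869]
ee_rot: [0.16, -0.579, 0.689, -0.406]
force: [-1.0, 0.7, -2.0]
opening: 0.0296
t: 46.65
tcp_pos: [0.6202, 0.1097, 0.187]
ee_rot: [0.16, -0.579, 0.689, -0.406]
force: [0.0, -0.1, -2.0]
opening: 0.0293
```

Aimed at 81 mm with 2 mm lateral error and 0.4° off, held still for 2.4 s. Returning along the same path.

```bash
python3 -m pendant '[[-0.05,0,0.1,0,0,0,1],[-0.1,-0.005,0.2,0,0,0,1],[-0.15,-0.01,0.3,0,0,0,1],[-0.202,-0.01,0.346,0,0,0,1],[-0.202,-0.01,0.346,0,0,0,1]]' && python3 -m pendant '[[-0.15,0,0,0,0.06,0,1],[-0.3,0,0,0,0.12,0,1],[-0.45,-0.05,0,0,0.18,0,1],[-0.6,-0.1,0,0,0.244,0,1],[-0.75,-0.17,0,0,0.244,0,1],[-0.8,-0.17,0,0,0.244,0,1],[-0.8,-0.17,0,0,0.244,0,1]]' && python3 -m pendant '[[0,-0.15,0,0,0,0,1],[0,-0.3,0,0,0,0,1],[0,-0.45,0,0,0,0,1],[0,-0.6,0,0,0,0,1],[0,-0.75,0,0,0,0,1],[0,-0.9,0,0,0,0,1],[0,-1,0,0,0,0,1],[0,-1,0,0,0,0,1]]' && python3 -m pendant '[[0,-0.15,0,0,0,0,1],[0,-0.3,0,0,0,0,1],[0,-0.45,0,0,0,0,1],[0,-0.6,0,0,0,0,1],[-0.03,-0.75,0,0,0,0,1],[-0.06,-0.9,-0.05,0,0,0,1],[-0.09,-1,-0.1,0,0,0,1],[-0.09,-1,-0.1,0,0,0,1],[-0.09,-1,-0.1,0,0,0,1],[-0.09,-1,-0.1,0,0,0,1]]'; python3 - <<'E'
from h import *
c,w,s=wlook("w15");M=R.from_quat(s["ee_rot"]).as_matrix();print(s["tcp_pos"],s["t"],s["opening"],M[:,1].round(3))
t=np.nan_to_num((w-s["tcp_pos"])@M,nan=9)
q=t[(abs(t[...,0])<.04)&(abs(t[...,2])<.03)&(t[...,1]>-.02)&(t[...,1]<.1)];print("scanner low end",q[:,1].max(),"grip x",np.percentile(q[:,0],[1,10]))
w=np.nan_to_num(w,nan=9);q=w[(np.hypot(w[...,0]-.403,w[...,1]+.326)<.05)&(w[...,2]>.064)&(w[...,2]<.076)];print("pot rim",len(q),cv2.minEnclosingCircle(q[:,:2].astype(np.float32)))
E
```

```text
t: 47.15
tcp_pos: [0.5793, 0.1078, 0.2575]
ee_rot: [0.159, -0.579, 0.689, -0.406]
force: [0.6, 0.1, -1.8]
opening: 0.0293
t: 47.85
tcp_pos: [0.4183, 0.0737, 0.2552]
ee_rot: [-0.288, 0.646, -0.646, 0.287]
force: [0.2, -0.0, -1.4]
opening: 0.0295
t: 48.65
tcp_pos: [0.4215, -0.1289, 0.256]
ee_rot: [0.287, -0.645, 0.647, -0.288]
force: [0.3, 0.9, -2.1]
opening: 0.0297
t: 49.65
tcp_pos: [0.4026, -0.3253, 0.2363]
ee_rot: [-0.288, 0.646, -0.646, 0.289]
force: [0.5, -0.7, -1.7]
opening: 0.0294
[ 0.40257282 -0.32527912  0.23628235] 49.65 0.029413340107482717 [ 0.  0. -1.]
scanner low end 0.08272846826763403 grip x [-0.02175995 -0.02006837]
pot rim 405 ((0.4029501974582672, -0.3257560431957245), 0.03307385742664337)
```

```bash
python3 -m pendant '[[0,0,-0.2,0,0,0,1],[0,0,-0.4,0,0,0,1],[0,0,-0.55,0,0,0,1],[0,0,-0.68,0,0,0,1],[0,0,-0.735,0,0,0,1],[0,0,-0.735,0,0,0,1],[0,0,-0.735,0,0,0,1]]' && python3 -m pendant '[[0,0,0,0,0,0,0.5],[0,0,0,0,0,0,0.2],[0,0,0,0,0,0,0.2],[0,0,0,0,0,0,0.2],[0,0,0,0,0,0,0.2],[0,0,0.1,0,0,0,0.2],[0,0,0.3,0,0,0,0.2],[0,0,0.55,0,0,0,0.2],[0,0,0.8,0,0,0,0.2],[0,0,1,0,0,0,0.2],[0,0,1,0,0,0,0.2]]'; python3 sc.py
```

```text
t: 50.4
tcp_pos: [0.4027, -0.3265, 0.0899]
ee_rot: [0.288, -0.645, 0.646, -0.288]
force: [0.2, -0.6, -0.9]
opening: 0.0291
t: 51.5
tcp_pos: [0.4045, -0.3292, 0.2957]
ee_rot: [0.287, -0.642, 0.65, -0.289]
force: [-0.2, -0.4, -1.1]
opening: 0.0684
[ 0.4045022  -0.32922895  0.29565316] 51.5 0.06837699883673888 [-0.816  0.158  1.54   0.     1.431 -0.084] jaw yaw -41.91839154873313 tool y [ 0.008 -0.009 -1.   ]
top 893 ((0.4025348126888275, -0.3260173201560974), (0.03450917825102806, 0.029850773513317108), 48.59078598022461) 0.1733929938915909
pot rim 348 ((0.4026990532875061, -0.3257840573787689), 0.03336624801158905)
```

The scanner is back upright in its pot, top face at 0.1734 and within 0.5 mm of the pot centre. One final check of the jar and bystanders.

```bash
python3 - <<'E'
from h import *
from rig import *
cs=read_camera("scene");ct=read_camera("top");s=read_state();print(s["t"],s["tcp_pos"],s["force"],s["dq"].round(3))
o={n:dict(np.load(f"pics/{n}0.npz")) for n in("scene","top")}
a=cv2.resize(cs["color"][125:245,170:290],(480,480));b=cv2.resize(ct["color"][80:280,100:400],(480,320))
cv2.imwrite("pics/fin.png",np.hstack([a[:320+60],cv2.copyMakeBorder(b,0,60,0,0,cv2.BORDER_CONSTANT)])[:,:800,::-1] if 0 else cv2.resize(np.hstack([a,cv2.copyMakeBorder(b,0,160,0,0,cv2.BORDER_CONSTANT)]),(800,400))[...,::-1])
J=np.array([.5696,-.1210,.21]);al=np.radians(-7.5);Rz=np.array([[np.cos(al),-np.sin(al),0],[np.sin(al),np.cos(al),0],[0,0,1]])
for n,c,off in(("top",ct,np.array([-.002,0.0005,0])),("scene",cs,np.array([.0026,-.002,0]))):
    j=np.nan_to_num((cloud(c)-J-off)@Rz,nan=9);box=(abs(j[...,0])<.036)&(abs(j[...,1])<.062)
    q=j[box&(j[...,2]>0)&(j[...,2]<.012)];A=np.c_[q[:,:2],np.ones(len(q))];k=np.linalg.lstsq(A,q[:,2],rcond=None)[0];print(n,"plate",len(q),"z0",k[2].round(4),"slopes",k[:2].round(3),"x",np.percentile(q[:,0],[1,99]).round(4),"y",np.percentile(q[:,1],[1,99]).round(4))
    for sg in(1,-1):
        h=j[box&(sg*j[...,1]>.029)&(j[...,2]>.011)&(j[...,2]<.032)&(abs(j[...,0])<.01)];print(" hook",sg,len(h),np.percentile(h[:,1],[2,98]).round(4) if len(h) else "",np.percentile(h[:,2],[2,98]).round(4) if len(h) else "")
d=cv2.absdiff(ct["color"],o["top"]["color"]).max(-1)
print("top diff tape/carton/socket/driver:",[int((d[y0:y1,x0:x1]>50).sum()) for x0,x1,y0,y1 in((275,312,98,133),(236,275,218,258),(140,182,100,140),(115,175,128,175))])
E
```

```text
51.65 [ 0.40139436 -0.32597146  0.28864611] [-0.9477633  -0.53745168 -0.31437896] [ 0.001  0.021  0.028 -0.    -0.001 -0.001]
top plate 867 z0 0.0069 slopes [-0.002 -0.001] x [-0.0274  0.0355] y [-0.0587  0.0598]
 hook 1 30 [0.0354 0.051 ] [0.0122 0.0281]
 hook -1 25 [-0.0461 -0.0362] [0.0125 0.0295]
scene plate 502 z0 0.0047 slopes [-0.012 -0.   ] x [-0.0279  0.0357] y [-0.0576  0.0615]
 hook 1 40 [0.035  0.0488] [0.0113 0.0245]
 hook -1 5 [-0.043  -0.0384] [0.0136 0.0206]
top diff tape/carton/socket/driver: [0, 0, 0, 0]
```

View pics/fin.png

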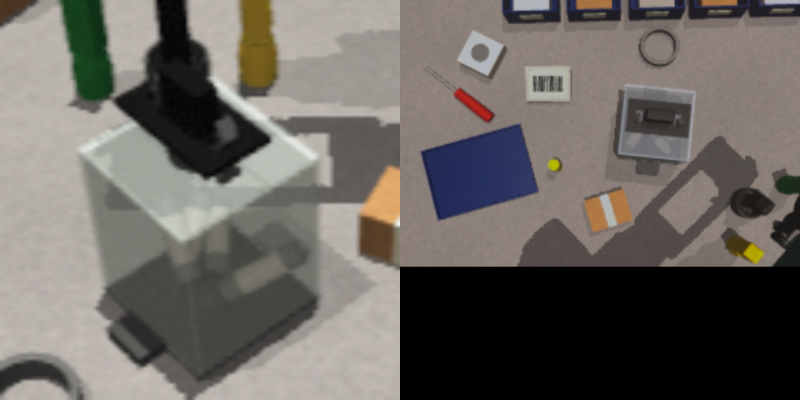

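In the final picture the lid lies flat on the neck, the fuses are in the jar, the tray is empty, the scanner is in its pot and the bystanders haven't moved. Handing in.

```bash
python3 -m pendant '[[0,0,0.1,0,0,0,0.2],[0,0,0.1,0,0,0,0.2],[0,0,0.1,0,0,0,0.2]]'; python3 -c "
from rig import finish_job
print(finish_job())"
```

```text
t: 51.95
tcp_pos: [0.4014, -0.326, 0.3077]
ee_rot: [-0.288, 0.646, -0.645, 0.288]
force: [-0.1, 0.3, -0.1]
opening: 0.0682
the job is handed in; nothing more can be done
None
```

I dropped all four fuses through the jar neck and pressed the lid home. I then held the scanner on the label and stood it back in its pot, handing in at about 52 s of the 210 s allowed; no verdict was reported.

**Final checks**
- **Fuses:** the tray is empty. I could clearly make out three fuses in the jar. The fourth was released in the neck the same way, and the neck showed nothing stuck in it afterwards.
- **Lid:** it lies flat, with the plate top 5–7 mm above the rim (nominal 6). It sits about 4 mm off centre along the jar's x, within the 9 mm limit. It stopped firmly at 25 N. The camera readings put both hook barbs out over the plate edge, so both look clicked, though there were few points on the far hook.
- **Scan:** the window was 81 mm from the label, about 2 mm off its middle and 0.4° from square-on, held still for 2.4 s.
- **Scanner:** it stands upright, its top within 1 mm of the pot centre and at its starting height.
- **Bystanders:** the top view shows no change at the carton, tape, screwdriver or socket box.

**What disagreed**
- **Finger tips:** they sit about 38 mm behind the reported TCP, so my first grasp closed empty above the first fuse. The fuse was not disturbed, and I allowed for the offset from then on.
- **Cameras:** the top and scene views differed by about 4 mm in x. I used the wrist camera for close positioning.
- **Seating force:** I felt almost no force as the lid passed the hooks; it only built up once seated.

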